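# Close the sealed fastener box

### The arm

A 7-joint arm with a two-finger parallel gripper is mounted at the origin on a cart in front of the work surface, level with it; the furniture and walls round the work are solid. World frame = base frame: x ahead of the robot, y to its left, z up, the work surface at z = 0. Lengths are in m, angles in rad, forces in N, time in s.
With the tool pointing down it reaches from about 0.425 to 0.925 m from the base axis. Payload 6.8 kg.
Tool frame: the origin (TCP) lies between the finger pads; the fingertips stand 25 mm ahead of it and the grasp point (between the pads) lies 6 mm ahead of it; z points along the fingers, y is the line along which they close (so a half turn about z gives the same grasp; the last joint's range is limited). The gripper opens to 85 mm and grips with 20 to 120 N. Pads are 22 mm wide; open, the fingers measure 114 mm over their backs; the gripper's body (76 mm by 85 mm) begins 54 mm behind the grasp point. The pads swing forward as they close: fully open they stand 13 mm farther back than shut.
Start: joints at [-1.316, 0.477, 0.022, 1.555, -0.011, 1.109, -0.083], TCP at [0.24, 0.631, 0.256] pointing down, gripper open.
Joint ranges: [-2.96, 2.96], [-0.34, 2.1], [-1.41, 1.46], [0.24, 2.44], [-1.37, 4.51], [0.17, 1.92], [-2.96, 2.96]. Speed limits (rad/s): [2.39, 2.39, 3.14, 3.14, 3.14, 3.14, 3.14].

### API

Orientations are given as [roll, pitch, yaw] about the fixed x, y, z axes, in that order (R = Rz(yaw) Ry(pitch) Rx(roll)).
In Python, from station import sensors, vision, order gives the robot as it stands.
- The arm moves only by the tool move_arm, never from a script. Its argument "deltas" is a list that holds one entry, the list of rows, each a list of 7 numbers: the turn, a rotation vector about the tool's x, y, z in rad, then the shift along the tool's x, y, z in units of 30 mm (1.0 is 30 mm), then the finger opening in mm, from 0 to 85.4. In form: [[[ax, ay, az, x, y, z, hand], ...]]. A call has 1 to 20 rows; each row is the pose to reach, as a shift and turn from the pose commanded when the call began, along the tool's axes at that moment; what a row does not reach only later rows make up. A row lasts 1/10 s, in which the tool goes at most 50 mm and 8.59 degrees, less where a joint would pass 70% of its speed; a pose out of reach is approached as far as the arm can. A call with a gripper value outside its range is refused whole. The fingers move at their own pace and stop on an object; "grip_force" is the grip in N (left out, the last holds). Time passes only in rows, so rows that repeat a pose let the fingers close. It gives the time, the measured TCP pose, the force, the opening and the grip force at its end, in the units of the state.
- sensors.get_obs(): the state, without advancing time (a new reading comes with each control period).
- vision.read_camera(name): name is "side" or "top" or "wrist"; returns the picture (384x512x3 uint8, red, green, blue); there is no depth.
- vision.camera_info(name): a dict with "fov_y" (degrees; the focal length in pixels is half the picture's height over the tangent of half this angle, whatever the lens; pixels are square), "cx", "cy" (the principal point, pixels), "eye" and "attitude" of the camera in the world. Camera axes: x right, y up, looking along -z (the intrinsics and any distortion apply to the point x, -y, -z); pixel columns grow to the right and rows downward; lengths in m; the calibration is good to about 2 mm. The wrist camera is an equidistant fisheye: a pixel r from the principal point sees the ray r / f radians off the axis. A picture is of the moment at which its call begins: read the wrist's pose just before it. camera_info takes no time and is no camera call; for the wrist camera it gives the pose at the moment of the call.
- order.sign_off(): hands the job in; it is judged then, once.
The state is a dict: "clock": time; "qpos": joint angles; "dq": joint speeds; "joint_torque": joint torques, N m; "tcp_pos": TCP position; "tcp_rot": TCP orientation; "contact_force": force on the tool from outside, world axes, zero at the start; "torque": the same for the moment, N m; "finger_gap": opening from 0.0 (shut) to 1.0 (fully open); "grasp_force": force on a finger pad.
Only numpy, scipy, OpenCV 4.12 (cv2) and the standard library are available. Lean on these libraries where they do the work, as an engineer would, in place of code of your own. Each camera call takes 0.05 s, during which the arm holds its last target. There are 200 camera calls.

### The job

Close the grey bolt box on the bench so that its rubber seal keeps the damp out: put the loose lid on squarely, with all four steel clips still open, then swing the clips over the lid's rim one after another and press each down by its tab until you feel it snap home behind the rim, and no further, or it bends. Work across the corners as one does with any seal: after the first clip do the one diagonally opposite, then the other two. The parts are light, so never push on the box or a clip with more than 30 N, and leave the other things on the bench alone.

Things in the scene. Friction and masses are not known exactly. Their poses are not given: they have to be found in the camera images.
- box: Grey ribbed plastic box, open at the top, fixed on the bench top, with M8 bolts lying in it: 112 (x) x 176 (y) x 80 mm high, mouth 102 x 166 mm. Origin: centre of the underside, z up, y along the long side; -x is its front. Each long side carries two steel clips, 55 mm either side of the middle.
- box_mouth (a point): Centre of the box's mouth, at the top of the black rubber seal, 86 mm above the box's origin; the seal stands 6 mm proud of the rim all round and is springy.
- lid: Loose grey lid, 0.26 to 0.40 kg, lying right way up on the bench; origin centre of the underside of its plug, z up, y along the long side. The plug is 14 mm deep, 99 x 163 mm (lowest 7 mm: 91 x 155 mm), 1.5 mm free in the mouth each side; either way round fits. Lying on the seal its origin is 71 to 72 mm above the box's, clipped down all round 68 to 70 mm.
- lid_handle (a point): Middle of the lid's black bar handle, 43 mm above the lid's origin; the bar runs along the lid's y, 86 mm long, 18 mm wide, 16 mm high, on two feet 36 mm either side; the plate's top lies 24 mm below this point.
- lid_rim (a point): Centre of the lid at the height of its rim's crest, 23.6 mm above the lid's origin. The plate (118 x 182 mm, top at 19 mm) has this rim along its long edges, crest 54.5 mm from the middle, sloped on the outer side and steep inside.
- clip_front_left (a joint): Front left clip (box -x side, +y end), rad: about 1.1 standing open, leaning outward; near 0.3 when its nose rests on the rim's outer slope; between -0.1 and 0.1 snapped home. It stays where it is left. A steel strip 22 mm wide like an upside-down L. Closed, measured from its pin: the leg rises beside the rim, a flat tab (top face 28 mm above the pin) runs inward over the lid to 31 mm, with a downward nose at 12 mm.
- pin_front_left (a point): Nominal middle of the front left clip's hinge pin (box frame x -63, y +55, z 70 mm; the pin lies along y). The bracket is set by hand in slots: the real pin is up to 0.7 mm higher or lower, unmeasured.
- clip_front_right (a joint): Front right clip (box -x side, -y end), rad: about 1.1 standing open, leaning outward; near 0.3 when its nose rests on the rim's outer slope; between -0.1 and 0.1 snapped home. It stays where it is left. Pressed down near the tab's inner end, the nose climbs the rim's slope and pushes the lid into the seal: the force climbs to a peak of 5 to 20 N, then drops as it snaps behind the rim.
- pin_front_right (a point): Nominal middle of the front right clip's hinge pin (box frame x -63, y -55, z 70 mm; the pin lies along y). The bracket is set by hand in slots: the real pin is up to 0.7 mm higher or lower, unmeasured.
- clip_rear_left (a joint): Rear left clip (box +x side, +y end), rad: about 1.1 standing open, leaning outward; near 0.3 when its nose rests on the rim's outer slope; between -0.1 and 0.1 snapped home. It stays where it is left. Pressed on past home, to -0.15, it is bent. From the nose inward the tabs have been bent in use, each differently: the inner end lies up to 4 mm lower or 5 mm higher than a new one, unmeasured.
- pin_rear_left (a point): Nominal middle of the rear left clip's hinge pin (box frame x +63, y +55, z 70 mm; the pin lies along y). The bracket is set by hand in slots: the real pin is up to 0.7 mm higher or lower, unmeasured.
- clip_rear_right (a joint): Rear right clip (box +x side, -y end), rad: about 1.1 standing open, leaning outward; near 0.3 when its nose rests on the rim's outer slope; between -0.1 and 0.1 snapped home. It stays where it is left. Same clip as the others; standing open, its top is 35 to 45 mm above the pin and its outermost point 28 mm outside the pin.
- pin_rear_right (a point): Nominal middle of the rear right clip's hinge pin (box frame x +63, y -55, z 70 mm; the pin lies along y). The bracket is set by hand in slots: the real pin is up to 0.7 mm higher or lower, unmeasured.
- mug: white patterned china mug, 82 mm across, 94 mm high, behind the work; origin centre of its foot. Leave alone.
- tape_measure: yellow and black tape measure lying flat, 64 x 83 x 32 mm; origin centre of its underside. Leave alone.
- pliers: combination pliers with red sleeves, 188 mm long, 14 mm thick, lying at the left; origin centre of its underside. Leave alone.
- screw_jar: glass jar of screws with a brass-coloured cap, 66 mm across, 102 mm high; origin centre of its foot. Leave alone.

How it is judged:
By the outcome, as a careful person would: the job done as asked, in the order asked, and still so for the second after the job is handed in, with the robot touching nothing.
It also fails if it takes over 72 s, if anything falls off the work surface, if the arm or the gripper's body presses on something with over 40 N, if the wrist force passes 120 N, or if a joint passes its speed limit or range.

## Working session

There is one attempt and no reset: what is moved stays moved. The work goes in short steps, Python scripts to look and compute and a tool call to move; the robot and the scene stay as the last step left them, time stands still between calls to the robot, and variables do not carry over. Pictures are saved under pics/ and viewed, at most 10 in all, crops included, and the job is handed in when it is done.

Besides the shell and the picture viewer there is one more tool, called after ">>>" by a JSON object that holds its "op" and its "data", one argument or row to a line. move_arm: Moves the arm, as the interface text tells. Its arguments: {"type":"object","properties":{"deltas":{"type":"array"},"grip_force":{"type":"number"}},"required":["deltas"]}

```bash
ls; mkdir -p pics
python3 - <<'E'
from station import sensors, vision
import cv2,numpy as np
o=sensors.get_obs(); print({k:np.round(v,3).tolist() for k,v in o.items()})
for n in ["side","top","wrist"]:
    i=vision.camera_info(n); print(n,i)
a=vision.read_camera("side");b=vision.read_camera("top")
cv2.imwrite("pics/side0.png",a[...,::-1]);cv2.imwrite("pics/top0.png",b[...,::-1])
E
```

```text
pics
{'clock': 0.0, 'qpos': [-1.316, 0.478, 0.022, 1.556, -0.012, 1.109, -0.083], 'dq': [-0.0, 0.002, -0.001, 0.002, -0.001, 0.001, -0.0], 'joint_torque': [-0.0, -59.645, 1.608, -28.119, 0.012, 0.009, -0.0], 'tcp_pos': [0.239, 0.631, 0.255], 'tcp_rot': [-3.14, 0.0, 2.779], 'contact_force': [0.84, -0.066, -0.297], 'torque': [-0.002, 0.024, 0.002], 'grasp_force': 0.0, 'finger_gap': 1.001}
side {'fov_y': 52.66325630327582, 'cx': 258.66088295940557, 'cy': 197.09371268791145, 'eye': array([0.59631682, 1.16494238, 0.5871421 ]), 'attitude': array([1.11624403, 0.01549492, 3.11880111])}
top {'fov_y': 53.685388366119284, 'cx': 256.74073498964367, 'cy': 186.340940872219, 'eye': array([0.34897289, 0.14873387, 1.10343779]), 'attitude': array([ 2.07689159e-01, -3.00046319e-04, -1.57854376e+00])}
wrist {'fov_y': 65.70646984690485, 'cx': 251.48921269555584, 'cy': 187.41936957513747, 'eye': array([0.16293476, 0.65897764, 0.37354341]), 'attitude': array([-0.32615362,  0.00187772,  1.20803466])}
```

View pics/top0.png

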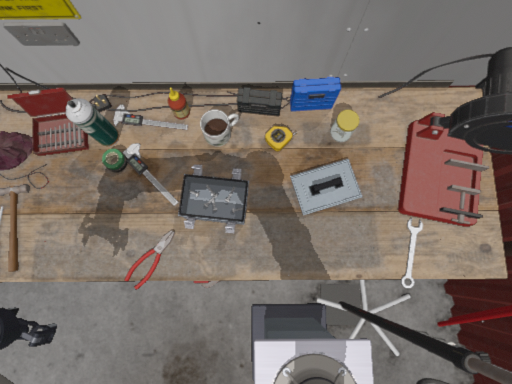

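View pics/side0.png

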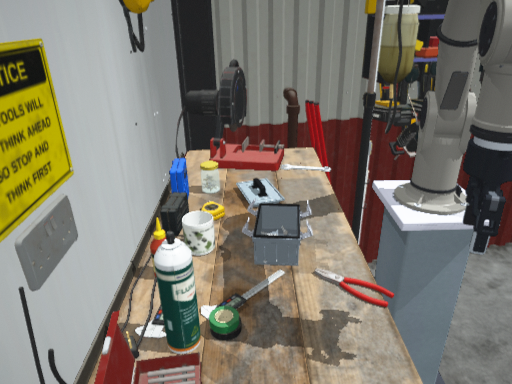

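The top view shows the box at about (213,199) with its clips at the left and right ends of both long sides, and the lid at about (326,187) with a black handle. The mug (215,125), tape (278,137) and jar (345,125) stand behind them, and the pliers lie at (150,258). The side view confirms this: box at (277,232), lid at (262,191).

```bash
cat > h.py <<'E'
import numpy as np,cv2
from scipy.spatial.transform import Rotation as R
from station import sensors, vision
def ray(n,u,v,info=None):
    i=info or vision.camera_info(n); f=192/np.tan(np.radians(i['fov_y'])/2)
    d=np.array([(u-i['cx'])/f,(v-i['cy'])/f])
    if n=='wrist':
        r=np.hypot(*d); d=np.array([*(d*np.sin(r)/max(r,1e-9)),np.cos(r)])
    else: d=np.array([*d,1.])
    return np.array(i['eye']),R.from_euler('xyz',i['attitude']).apply(d*[1,-1,-1])
def onz(n,u,v,z,info=None):
    e,d=ray(n,u,v,info); return e+d*(z-e[2])/d[2]
def proj(n,P,info=None):
    i=info or vision.camera_info(n); f=192/np.tan(np.radians(i['fov_y'])/2)
    c=R.from_euler('xyz',i['attitude']).inv().apply(np.array(P)-i['eye'])*[1,-1,-1]
    if n=='wrist':
        h=np.hypot(c[0],c[1]); a=np.arctan2(h,c[2]); return i['cx']+f*a*c[0]/h,i['cy']+f*a*c[1]/h
    return i['cx']+f*c[0]/c[2],i['cy']+f*c[1]/c[2]
E
python3 - <<'E'
from h import *
b=cv2.imread("pics/top0.png")
c=cv2.resize(b[155:240,165:375],None,fx=3.8,fy=3.8,interpolation=cv2.INTER_CUBIC);cv2.imwrite("pics/c1.png",c)
g=cv2.cvtColor(b,cv2.COLOR_BGR2GRAY)
hsv=cv2.cvtColor(b,cv2.COLOR_BGR2HSV)
def rect(m,x0,x1,y0,y1,z,name):
    k=np.zeros_like(m);k[y0:y1,x0:x1]=m[y0:y1,x0:x1]
    cs,_=cv2.findContours(k,cv2.RETR_EXTERNAL,cv2.CHAIN_APPROX_NONE)
    q=max(cs,key=cv2.contourArea)
    w=np.array([onz('top',u,v,z)[:2] for u,v in q[:,0]])
    r=cv2.minAreaRect((w*1000).astype(np.float32)); print(name,np.round(r[0],1),np.round(r[1],1),round(r[2],2))
rect((g<75).astype(np.uint8),170,260,165,235,.086,'boxmouth')
m=((hsv[...,1]<60)&(g>90)).astype(np.uint8)
rect(m,280,370,150,222,.021,'lid')
rect((g<60).astype(np.uint8),300,350,165,205,.045,'handle')
E
```

```text
boxmouth [539.4 264.3] [181.1 126.5] 83.69
lid [567.8 -54. ] [254.1 187.1] 89.56
handle [572.5 -50.7] [25.9 91.7] 16.7
```

View pics/c1.png

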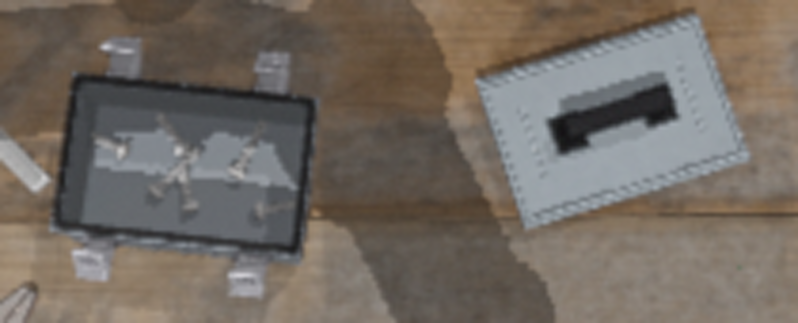

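The crop shows the box mouth tilted about −6° and the lid about +17° (handle bar long axis about (612,117) in the crop). I'll look at the box from the wrist camera next.

```bash
cat >> h.py <<'E'
def go(x,y,z,yaw,rpy=None):
    o=sensors.get_obs(); C=R.from_euler('xyz',o['tcp_rot'])
    T=R.from_euler('xyz',rpy if rpy is not None else [np.pi,0,yaw])
    p=C.inv().apply(np.array([x,y,z])-o['tcp_pos'])/0.03
    rv=(C.inv()*T).as_rotvec()
    print('go rot',np.round(rv,3),'shift',np.round(p,3),'rows>=',int(np.ceil(max(np.linalg.norm(p)*.6,np.degrees(np.linalg.norm(rv))/8.59))))
E
python3 -c "
from h import *
go(.539,.264,.30,1.461)"
```

```text
go rot [-1.000e-03  1.000e-03  1.318e+00] shift [-13.674  -7.883  -1.471] rows>= 10
```

>>> {"op": "move_arm", "data": {
  "deltas": [
    [[0, 0, 1.318, -13.67, -7.88, -1.47, 85], [0, 0, 1.318, -13.67, -7.88, -1.47, 85], [0, 0, 1.318, -13.67, -7.88, -1.47, 85], [0, 0, 1.318, -13.67, -7.88, -1.47, 85], [0, 0, 1.318, -13.67, -7.88, -1.47, 85], [0, 0, 1.318, -13.67, -7.88, -1.47, 85], [0, 0, 1.318, -13.67, -7.88, -1.47, 85], [0, 0, 1.318, -13.67, -7.88, -1.47, 85], [0, 0, 1.318, -13.67, -7.88, -1.47, 85], [0, 0, 1.318, -13.67, -7.88, -1.47, 85], [0, 0, 1.318, -13.67, -7.88, -1.47, 85], [0, 0, 1.318, -13.67, -7.88, -1.47, 85], [0, 0, 1.318, -13.67, -7.88, -1.47, 85], [0, 0, 1.318, -13.67, -7.88, -1.47, 85]]
  ]
}}

```text
clock: 1.5
tcp_pos: [0.538, 0.2661, 0.3]
tcp_rot: [-3.141, -0.0, 1.464]
contact_force: [0.6, 1.0, 0.2]
finger_gap: 0.995
grasp_force: 0.0
```

Run:
```python
from h import *
import pickle
i=vision.camera_info('wrist');b=vision.read_camera('wrist')[...,::-1].copy();o=sensors.get_obs()
print(o['clock'],o['tcp_pos'],o['tcp_rot'],o['qpos'],o['contact_force'])
cv2.imwrite('pics/w1.png',b);pickle.dump(i,open('w1.pkl','wb'))
cv2.imwrite('pics/w1b.png',cv2.resize(b,(800,600),interpolation=cv2.INTER_CUBIC))
```

```text
1.55 [0.53813372 0.26593052 0.30012607] [-3.14089111e+00 -1.30408516e-04  1.46337416e+00] [-0.90051992  0.33163525  0.43576319  1.71334319 -0.15305004  1.13072532
 -0.52754047] [0.56299317 0.04803807 0.1195475 ]
```

View pics/w1b.png

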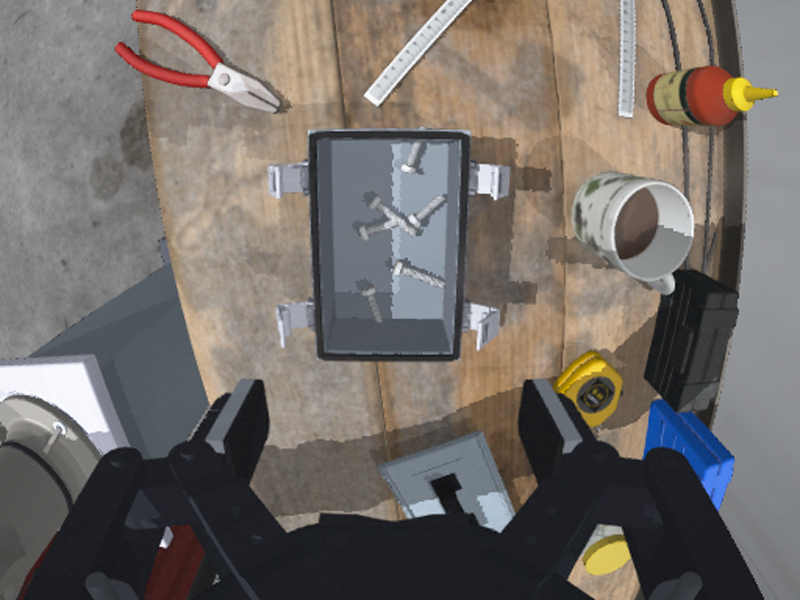

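The wrist view (800x600) shows the box with its black seal, corners about (312,132), (468,132), (460,358), (318,358), and the four clips open at (290,180), (490,180), (295,322), (483,325). I'll fit the seal ring and take a second view of it from the top camera.

Run:
```python
from h import *
import pickle
i=pickle.load(open('w1.pkl','rb'))
for n,f,roi,info in [('wrist','pics/w1.png',(190,80,310,235),i),('top','pics/top0.png',(170,165,260,235),None)]:
    b=cv2.imread(f);g=cv2.cvtColor(b,cv2.COLOR_BGR2GRAY)
    for th in (35,45,55):
        k=np.zeros_like(g);x0,y0,x1,y1=roi;k[y0:y1,x0:x1]=(g[y0:y1,x0:x1]<th)*255
        cs,h=cv2.findContours(k,cv2.RETR_CCOMP,cv2.CHAIN_APPROX_NONE)
        out=max(range(len(cs)),key=lambda j:cv2.contourArea(cs[j]) if h[0,j,3]<0 else 0)
        inn=max(range(len(cs)),key=lambda j:cv2.contourArea(cs[j]) if h[0,j,3]==out else 0)
        for nm,c in (('out',out),('in',inn)):
            w=np.array([onz(n,u,v,.086,info)[:2] for u,v in cs[c][:,0]])
            r=cv2.minAreaRect((w*1000).astype(np.float32)); print(n,th,nm,np.round(r[0],1),np.round(r[1],1),round(r[2],2))
```

```text
wrist 35 out [538.5 182.8] [ 0.2 76.1] 83.72
wrist 35 in [538.5 182.8] [ 0.2 76.1] 83.72
wrist 45 out [525.4 184. ] [  5.5 105.2] 80.88
wrist 45 in [581.6 183.5] [0. 0.] 0.0
wrist 55 out [534.9 267.6] [176.4 113.3] 83.6
wrist 55 in [590.4 269.1] [1.6 1.7] 39.97
top 35 out [471.1 188.5] [2.7 0. ] -90.44
top 35 in [471.1 188.5] [2.7 0. ] -90.44
top 45 out [535.1 265.4] [175.8 110.1] 82.88
top 45 in [485.7 327.4] [0. 0.] 0.0
top 55 out [535.1 265.7] [177.5 112.6] 82.57
top 55 in [477. 241.] [16.2  0. ] 89.56
```

```bash
python3 -c "
from h import *
go(.592,-.117,.27,1.862)"
```

```text
go rot [-0.001 -0.    -0.399] shift [-12.498   3.154   1.   ] rows>= 8
```

>>> {"op": "move_arm", "data": {
  "deltas": [
    [[0, 0, -0.399, -12.5, 3.15, 1.0, 85], [0, 0, -0.399, -12.5, 3.15, 1.0, 85], [0, 0, -0.399, -12.5, 3.15, 1.0, 85], [0, 0, -0.399, -12.5, 3.15, 1.0, 85], [0, 0, -0.399, -12.5, 3.15, 1.0, 85], [0, 0, -0.399, -12.5, 3.15, 1.0, 85], [0, 0, -0.399, -12.5, 3.15, 1.0, 85], [0, 0, -0.399, -12.5, 3.15, 1.0, 85], [0, 0, -0.399, -12.5, 3.15, 1.0, 85], [0, 0, -0.399, -12.5, 3.15, 1.0, 85], [0, 0, -0.399, -12.5, 3.15, 1.0, 85], [0, 0, -0.399, -12.5, 3.15, 1.0, 85]]
  ]
}}

```text
clock: 2.75
tcp_pos: [0.5921, -0.1162, 0.2704]
tcp_rot: [3.141, -0.001, 1.863]
contact_force: [-0.1, -0.3, -0.7]
finger_gap: 1.003
grasp_force: 0.0
```

Run:
```python
from h import *
import pickle
i=vision.camera_info('wrist');b=vision.read_camera('wrist')[...,::-1].copy();o=sensors.get_obs()
print(o['clock'],o['tcp_pos'],o['tcp_rot'],o['qpos'])
cv2.imwrite('pics/w2.png',b);pickle.dump(i,open('w2.pkl','wb'))
cv2.imwrite('pics/w2b.png',cv2.resize(b,(800,600),interpolation=cv2.INTER_CUBIC))
```

```text
2.8 [ 0.59204003 -0.11653579  0.27040698] [ 3.14135634e+00 -7.31056023e-04  1.86278976e+00] [-0.29066326  0.37272293  0.5001193   1.74438325 -0.20068418  1.07533497
  0.56853837]
```

View pics/w2b.png

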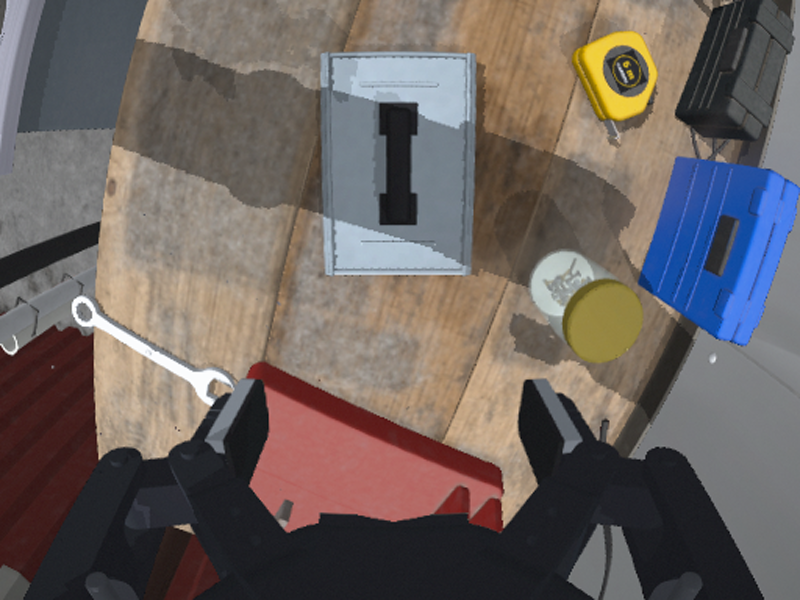

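The wrist view shows the lid with corners about (322,53), (476,53), (472,274), (326,274) and the handle bar from (398,103) to (398,224).

Run:
```python
from h import *
import pickle
i=pickle.load(open('w2.pkl','rb'))
b=cv2.imread('pics/w2.png').astype(int);g=b.mean(2)
def fit(m,roi,z,nm):
    k=np.zeros(m.shape,np.uint8);x0,y0,x1,y1=roi;k[y0:y1,x0:x1]=m[y0:y1,x0:x1]
    cs,_=cv2.findContours(k,cv2.RETR_EXTERNAL,cv2.CHAIN_APPROX_NONE);c=max(cs,key=cv2.contourArea)
    w=np.array([onz('wrist',u,v,z,i)[:2] for u,v in c[:,0]])
    r=cv2.minAreaRect((w*1000).astype(np.float32)); print(nm,np.round(r[0],1),np.round(r[1],1),round(r[2],2))
fit((b[...,0]>=b[...,2])&(g>55)|(g<55),(195,25,315,185),.019,'lid')
fit((b[...,0]>=b[...,2]+5)&(g>70),(195,25,315,185),.019,'lid2')
for t in(30,40): fit(g<t,(235,55,285,160),.051,'handle')
```

```text
lid [579.1 -53.9] [124.9 182.9] 16.36
lid2 [577.7 -54.2] [121.5 182.9] 16.53
handle [576.7 -53.2] [24.2 87.2] 17.36
handle [576.7 -52.7] [25.7 88.1] 16.53
```

```bash
python3 -c "
from h import *
go(.577,-.054,.12,1.860);go(.577,-.054,.05,1.860)"
```

```text
go rot [ 0.    -0.001  0.003] shift [2.137 0.119 5.015] rows>= 4
go rot [ 0.    -0.001  0.003] shift [2.135 0.118 7.348] rows>= 5
```

>>> {"op": "move_arm", "data": {
  "deltas": [
    [[0, 0, 0.003, 1.2, 0.1, 1.2, 60], [0, 0, 0.003, 2.13, 0.12, 2.4, 50], [0, 0, 0.003, 2.13, 0.12, 3.6, 50], [0, 0, 0.003, 2.13, 0.12, 4.8, 50], [0, 0, 0.003, 2.13, 0.12, 5.8, 50], [0, 0, 0.003, 2.13, 0.12, 6.6, 50], [0, 0, 0.003, 2.13, 0.12, 7.2, 50], [0, 0, 0.003, 2.13, 0.12, 7.35, 50], [0, 0, 0.003, 2.13, 0.12, 7.35, 50], [0, 0, 0.003, 2.13, 0.12, 7.35, 10], [0, 0, 0.003, 2.13, 0.12, 7.35, 10], [0, 0, 0.003, 2.13, 0.12, 7.35, 10], [0, 0, 0.003, 2.13, 0.12, 7.35, 10], [0, 0, 0.003, 2.13, 0.12, 7.35, 10]]
  ],
  "grip_force": 50
}}

```text
clock: 4.2
tcp_pos: [0.5781, -0.0562, 0.0512]
tcp_rot: [3.139, 0.0, 1.857]
contact_force: [-0.6, 1.1, 7.3]
finger_gap: 0.203
grasp_force: 50.6
```

>>> {"op": "move_arm", "data": {
  "deltas": [
    [[0, 0, 0, 0, 0, -0.3, 10], [0, 0, 0, 0, 0, -1.0, 10], [0, 0, 0, 0, 0, -2.2, 10], [0, 0, 0, 0, 0, -3.6, 10], [0, 0, 0, 0, 0, -5.0, 10], [0, 0, 0, 0, 0, -5.6, 10], [0, 0, 0, 0, 0, -5.6, 10], [0, 0, 0, 0, 0, -5.6, 10]]
  ]
}}

```text
clock: 5.0
tcp_pos: [0.5762, -0.0561, 0.2173]
tcp_rot: [-3.141, -0.001, 1.857]
contact_force: [0.4, -0.2, -4.6]
finger_gap: 0.201
grasp_force: 49.4
```

Run:
```python
from h import *
import pickle
i=vision.camera_info('wrist');o=sensors.get_obs();b=vision.read_camera('wrist')[...,::-1].copy()
print(o['clock'],o['tcp_pos'],o['tcp_rot'],o['contact_force'],o['torque'])
cv2.imwrite('pics/w3.png',b);pickle.dump((i,o),open('w3.pkl','wb'))
cv2.imwrite('pics/w3b.png',cv2.resize(b,(800,600),interpolation=cv2.INTER_CUBIC))
go(.535,.267,.22,np.radians(83.55))
```

```text
5.0 [ 0.57621523 -0.05607294  0.21726193] [-3.14065794e+00 -6.56050710e-04  1.85697537e+00] [ 0.35454013 -0.17574947 -4.58445533] [-0.00043132  0.01083103 -0.05334631]
go rot [-0.003 -0.     0.399] shift [10.714  1.736 -0.114] rows>= 7
```

View pics/w3b.png

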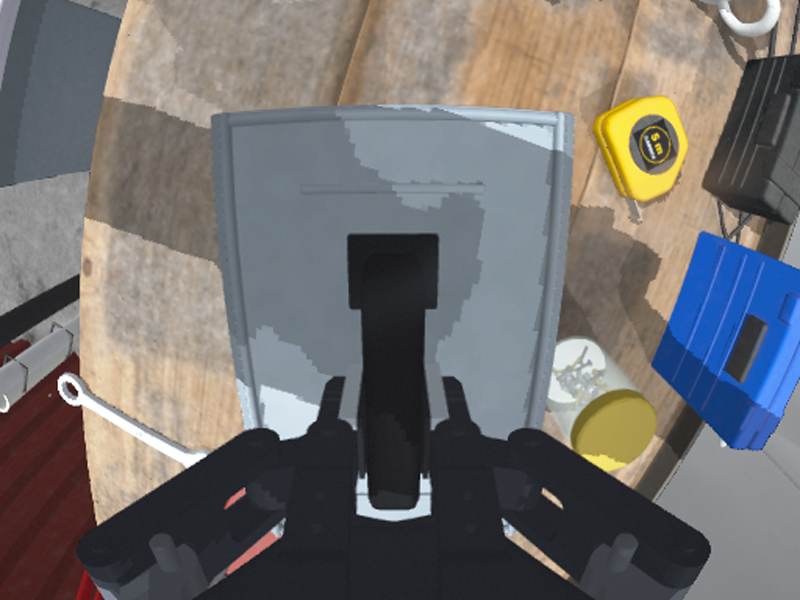

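The lid hangs squarely in the grip; its far edge runs from (213,113) to (571,113), straight across. I'll compute the lid's pose in the hand from those corners.

Run:
```python
from h import *
import pickle
i,o=pickle.load(open('w3.pkl','rb'));C=R.from_euler('xyz',o['tcp_rot'])
for zz in (.019,.0236):
  z=o['tcp_pos'][2]-.0512+zz
  for u,v in [(213,113),(571,113),(390,106),(232,107),(553,107)]:
    p=onz('wrist',u*.64,v*.64,z,i);print(zz,(u,v),np.round(C.inv().apply(p-o['tcp_pos'])*1000,1))
```

```text
0.019 (213, 113) [ 93.4 -59.7  32.3]
0.019 (571, 113) [93.4 59.3 32.2]
0.019 (390, 106) [92.7 -0.8 32.3]
0.019 (232, 107) [ 94.8 -52.8  32.3]
0.019 (553, 107) [94.8 52.8 32.2]
0.0236 (213, 113) [ 93.1 -57.8  27.7]
0.0236 (571, 113) [93.  57.5 27.6]
0.0236 (390, 106) [92.4 -0.8 27.7]
0.0236 (232, 107) [ 94.4 -51.1  27.7]
0.0236 (553, 107) [94.4 51.1 27.6]
```

```bash
python3 -c "
from h import *
go(.5348,.265,.18,np.radians(83.55))"
```

```text
go rot [-0.003 -0.     0.399] shift [10.65   1.714  1.219] rows>= 7
```

>>> {"op": "move_arm", "data": {
  "deltas": [
    [[0, 0, 0.05, 1.2, 0.2, 0, 10], [0, 0, 0.15, 2.7, 0.45, 0, 10], [0, 0, 0.25, 4.2, 0.7, 0, 10], [0, 0, 0.35, 5.7, 0.93, 0, 10], [0, 0, 0.399, 7.2, 1.17, 0, 10], [0, 0, 0.399, 8.6, 1.4, 0, 10], [0, 0, 0.399, 9.8, 1.6, 0, 10], [0, 0, 0.399, 10.4, 1.7, 0, 10], [0, 0, 0.399, 10.65, 1.71, 0.4, 10], [0, 0, 0.399, 10.65, 1.71, 0.8, 10], [0, 0, 0.399, 10.65, 1.71, 1.22, 10], [0, 0, 0.399, 10.65, 1.71, 1.22, 10], [0, 0, 0.399, 10.65, 1.71, 1.22, 10]]
  ]
}}

```text
clock: 6.35
tcp_pos: [0.5364, 0.2627, 0.1808]
tcp_rot: [-3.141, 0.001, 1.455]
contact_force: [-0.9, -1.0, -3.2]
finger_gap: 0.199
grasp_force: 49.2
```

Run:
```python
from h import *
import pickle
i=vision.camera_info('wrist');o=sensors.get_obs();b=vision.read_camera('wrist')[...,::-1].copy()
print(o['clock'],o['tcp_pos'],o['tcp_rot'],o['contact_force'],o['torque'])
cv2.imwrite('pics/w4.png',b);pickle.dump((i,o),open('w4.pkl','wb'))
cv2.imwrite('pics/w4b.png',cv2.resize(b,(800,600),interpolation=cv2.INTER_CUBIC))
go(.5348,.265,.14,np.radians(83.55))
```

```text
6.35 [0.53638442 0.26273941 0.18075278] [-3.14093065e+00  1.30935617e-03  1.45511837e+00] [-0.92115705 -0.96458202 -3.1684175 ] [ 0.0214223  -0.04604771  0.00772203]
go rot [ 0.     0.    -0.003] shift [ 0.048 -0.069  1.379] rows>= 1
```

View pics/w4b.png

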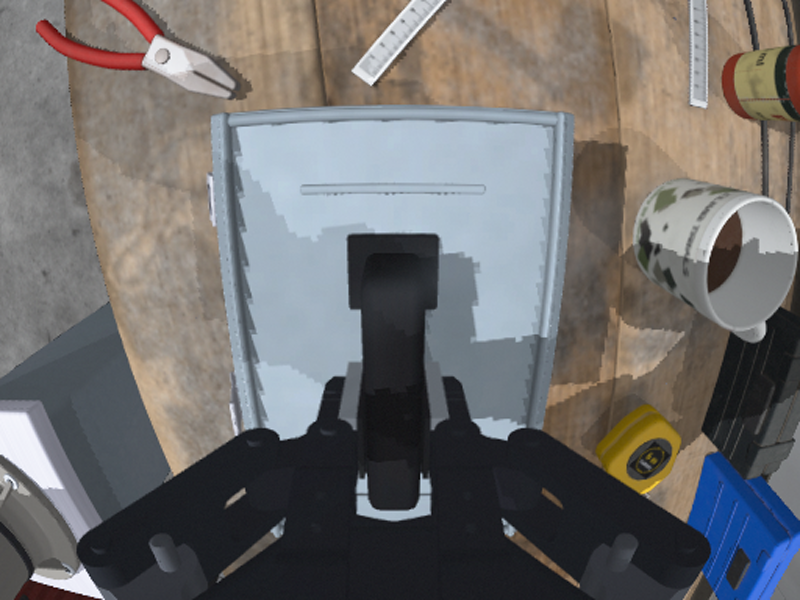

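The lid hangs above the box, slightly too far toward +x: the left clips just show at (211,195), the right ones don't. I'll correct by 2 mm while lowering.

>>> {"op": "move_arm", "data": {
  "deltas": [
    [[0, 0, -0.003, 0.05, -0.07, 0.4, 10], [0, 0, -0.003, 0.05, -0.07, 0.8, 10], [0, 0, -0.003, 0.05, -0.07, 1.15, 10], [0, 0, -0.003, 0.05, -0.07, 1.2, 10], [0, 0, -0.003, 0.05, -0.07, 1.2, 10]]
  ]
}}

```text
clock: 6.9
tcp_pos: [0.5339, 0.2662, 0.1446]
tcp_rot: [-3.141, 0.001, 1.461]
contact_force: [0.4, 0.6, -2.8]
finger_gap: 0.201
grasp_force: 49.3
```

```bash
python3 -c "
from h import *
go(.5348,.265,.13,np.radians(83.55))"
```

```text
go rot [-0.001  0.001  0.003] shift [-0.036  0.033  0.487] rows>= 1
```

>>> {"op": "move_arm", "data": {
  "deltas": [
    [[0, 0, 0, -0.02, 0.02, 0.2, 10], [0, 0, 0, -0.02, 0.02, 0.4, 10], [0, 0, 0, -0.02, 0.02, 0.4, 10]]
  ]
}}

```text
clock: 7.2
tcp_pos: [0.5342, 0.2655, 0.1324]
tcp_rot: [-3.14, 0.001, 1.461]
contact_force: [0.1, 0.4, -3.1]
finger_gap: 0.199
grasp_force: 49.2
```

```bash
python3 -c "
from h import *
o=sensors.get_obs();print(o['contact_force'],o['torque'],o['tcp_pos'])
go(.5348,.265,.125,np.radians(83.55))"
```

```text
[ 0.05512076  0.35262358 -3.13184916] [-0.02773144  0.0865482  -0.01442637] [0.53423809 0.26551264 0.13242797]
go rot [-0.001  0.001  0.003] shift [-0.015  0.021  0.248] rows>= 1
```

>>> {"op": "move_arm", "data": {
  "deltas": [
    [[0, 0, 0, 0, 0.01, 0.1, 10], [0, 0, 0, 0, 0.01, 0.2, 10], [0, 0, 0, 0, 0.01, 0.2, 10]]
  ]
}}

```text
clock: 7.5
tcp_pos: [0.5349, 0.2656, 0.1269]
tcp_rot: [-3.141, 0.0, 1.461]
contact_force: [-0.3, -0.8, -2.8]
finger_gap: 0.199
grasp_force: 49.3
```

```bash
python3 -c "
from h import *
o=sensors.get_obs();print(o['contact_force'],o['torque'],o['tcp_pos'])"
```

```text
[-0.2767433  -0.83118711 -2.82113187] [-0.02579027 -0.0243053   0.00293335] [0.53485204 0.26562463 0.12691935]
```

>>> {"op": "move_arm", "data": {
  "deltas": [
    [[0, 0, 0, 0, 0, 0.08, 10], [0, 0, 0, 0, 0, 0.14, 10], [0, 0, 0, 0, 0, 0.14, 10]]
  ]
}}

```text
clock: 7.8
tcp_pos: [0.535, 0.2657, 0.1229]
tcp_rot: [-3.141, 0.0, 1.461]
contact_force: [-0.1, -0.2, -2.6]
finger_gap: 0.195
grasp_force: 49.5
```

>>> {"op": "move_arm", "data": {
  "deltas": [
    [[0, 0, 0, 0, 0, 0.03, 10], [0, 0, 0, 0, 0, 0.05, 10], [0, 0, 0, 0, 0, 0.05, 10]]
  ]
}}

```text
clock: 8.1
tcp_pos: [0.5351, 0.2657, 0.1219]
tcp_rot: [-3.142, -0.0, 1.461]
contact_force: [-2.1, -0.6, 2.4]
finger_gap: 0.197
grasp_force: 50.1
```

>>> {"op": "move_arm", "data": {
  "deltas": [
    [[0, 0, 0, 0, 0, 0, 45], [0, 0, 0, 0, 0, 0, 45], [0, 0, 0, 0, 0, 0, 45], [0, 0, 0, 0, 0, -0.5, 45], [0, 0, 0, 0, 0, -1.5, 45], [0, 0, 0, -0.6, 0, -3, 45], [0, 0, 0, -1.8, 0, -4.3, 45], [0, 0, 0, -2.6, 0, -5, 0], [0, 0, 0, -2.6, 0, -5, 0], [0, 0, 0, -2.6, 0, -5, 0]]
  ]
}}

```text
clock: 9.1
tcp_pos: [0.5269, 0.188, 0.2731]
tcp_rot: [3.14, -0.002, 1.459]
contact_force: [0.1, 0.6, -0.4]
finger_gap: 0.024
grasp_force: 0.0
```

Run:
```python
from h import *
import pickle
i=vision.camera_info('wrist');o=sensors.get_obs();b=vision.read_camera('wrist')[...,::-1].copy()
print(o['clock'],o['tcp_pos'],o['tcp_rot'],o['contact_force'],o['finger_gap'])
cv2.imwrite('pics/w5.png',b);pickle.dump((i,o),open('w5.pkl','wb'))
cv2.imwrite('pics/w5b.png',cv2.resize(b[30:290,120:390],None,fx=2.3,fy=2.3,interpolation=cv2.INTER_CUBIC))
```

```text
9.1 [0.52689126 0.18796079 0.27309158] [ 3.13986234e+00 -2.29759263e-03  1.45944950e+00] [ 0.09111222  0.5873984  -0.35913374] 0.023990087314095528
```

View pics/w5b.png

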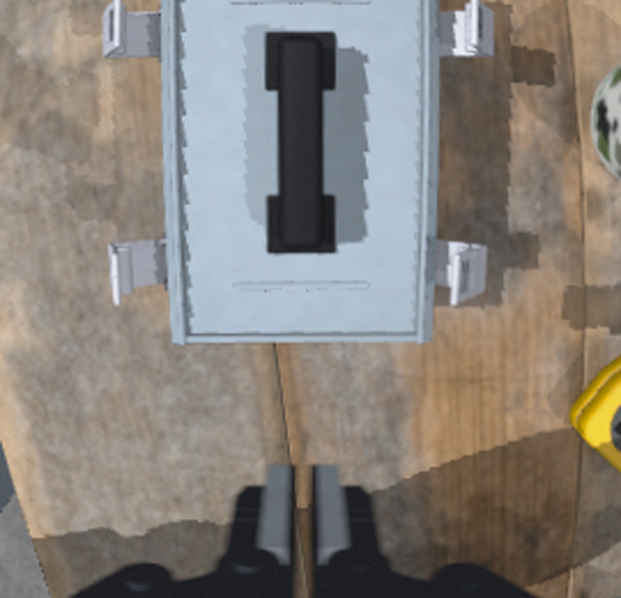

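The lid sits squarely with the clips symmetric on both sides, all open: (135,28), (465,28), (140,270), (462,270). The fingers are shut below. I'll work out the fingertip width and the approach to the first clip.

```bash
cat >> h.py <<'E'
B=np.array([.5352,.2677]);YB=np.radians(-6.45)
def bx(u,y,h,side):  # pin frame: finger centre u inward of pin, tip h mm above pin -> go
    X=side*(63-u)/1000; p=B+R.from_euler('z',YB).apply([X,y/1000,0])[:2]
    go(p[0],p[1],.070+h/1000+.025,YB+np.pi/2)
def st():
    o=sensors.get_obs(); d=R.from_euler('z',-YB).apply([*(o['tcp_pos'][:2]-B),0])*1000
    print('t',round(o['clock'],2),'box xy',np.round(d[:2],1),'h',round((o['tcp_pos'][2]-.095)*1000,2),'F',np.round(o['contact_force'],1),'tau',np.round(o['torque'],2))
E
python3 - <<'E'
from h import *
import pickle
i,o=pickle.load(open('w5.pkl','rb'));C=R.from_euler('xyz',o['tcp_rot'])
for u,v in [(265,465),(297,465),(313,465),(345,465),(240,487),(372,487)]:
    for d in (.025,.013):
        p=onz('wrist',120+u/2.3,30+v/2.3,o['tcp_pos'][2]-d,i);print((u,v),d,np.round(C.inv().apply(p-o['tcp_pos'])*1000,1))
st();bx(-46,57,55,-1);bx(-46,57,30,-1)
E
```

```text
(265, 465) 0.025 [ 7.4 -8.3 25. ]
(265, 465) 0.013 [13.6 -7.5 13. ]
(297, 465) 0.025 [ 7.4 -0.7 25. ]
(297, 465) 0.013 [13.6 -0.6 13. ]
(313, 465) 0.025 [ 7.4  3.  25. ]
(313, 465) 0.013 [13.6  2.8 13. ]
(345, 465) 0.025 [ 7.4 10.6 25. ]
(345, 465) 0.013 [13.6  9.7 13. ]
(240, 487) 0.025 [  1.4 -14.4  25. ]
(240, 487) 0.013 [  8.1 -13.1  13. ]
(372, 487) 0.025 [ 1.4 17.2 25. ]
(372, 487) 0.013 [ 8.  15.8 13. ]
t 9.15 box xy [ -0.  -79.4] h 176.95 F [-1.   0.3 -0.2] tau [ 0.06 -0.04 -0.02]
go rot [ 0.    -0.001  0.003] shift [ 4.553 -3.62   4.069] rows>= 5
go rot [ 0.    -0.001  0.003] shift [ 4.552 -3.62   4.903] rows>= 5
```

>>> {"op": "move_arm", "data": {
  "deltas": [
    [[0, 0, 0, 1.2, -0.95, 0, 0], [0, 0, 0, 2.4, -1.9, 0, 0], [0, 0, 0, 3.6, -2.85, 0.3, 0], [0, 0, 0, 4.4, -3.5, 1.3, 0], [0, 0, 0, 4.55, -3.62, 2.6, 0], [0, 0, 0, 4.55, -3.62, 3.8, 0], [0, 0, 0, 4.55, -3.62, 4.6, 0], [0, 0, 0, 4.55, -3.62, 4.9, 0], [0, 0, 0, 4.55, -3.62, 4.9, 0], [0, 0, 0, 4.55, -3.62, 4.9, 0]]
  ]
}}

```text
clock: 10.15
tcp_pos: [0.4339, 0.3364, 0.1252]
tcp_rot: [3.141, -0.001, 1.461]
contact_force: [0.8, -0.4, 0.5]
finger_gap: 0.003
grasp_force: 0.0
```

```bash
python3 -c "
from h import *
st();bx(-20,57,31,-1)"
```

```text
t 10.15 box xy [-108.4   56.9] h 30.22 F [ 0.8 -0.4  0.5] tau [-0.01  0.01  0.04]
go rot [ 0.001 -0.001  0.003] shift [ 0.001  0.846 -0.026] rows>= 1
```

>>> {"op": "move_arm", "data": {
  "deltas": [
    [[0, 0, 0, 0, 0.4, 0, 0], [0, 0, 0, 0, 0.7, -0.03, 0], [0, 0, 0, 0, 0.95, -0.05, 0], [0, 0, 0, 0, 1.2, -0.1, 0], [0, 0, 0, 0, 1.36, -0.15, 0], [0, 0, 0, 0, 1.52, -0.2, 0], [0, 0, 0, 0, 1.66, -0.24, 0], [0, 0, 0, 0, 1.8, -0.27, 0], [0, 0, 0, 0, 1.8, -0.27, 0]]
  ]
}}

```text
clock: 11.05
tcp_pos: [0.488, 0.3297, 0.1328]
tcp_rot: [3.141, -0.0, 1.46]
contact_force: [0.2, -0.6, -0.5]
finger_gap: -0.005
grasp_force: 0.0
```

```bash
python3 -c "
from h import *
st()
b=vision.read_camera('wrist')[...,::-1]
cv2.imwrite('pics/w6.png',cv2.resize(b[60:330,110:380],None,fx=2.2,fy=2.2,interpolation=cv2.INTER_CUBIC))"
```

```text
t 11.05 box xy [-53.9  56.3] h 37.83 F [ 0.2 -0.6 -0.5] tau [ 0.02 -0.   -0.03]
```

View pics/w6.png

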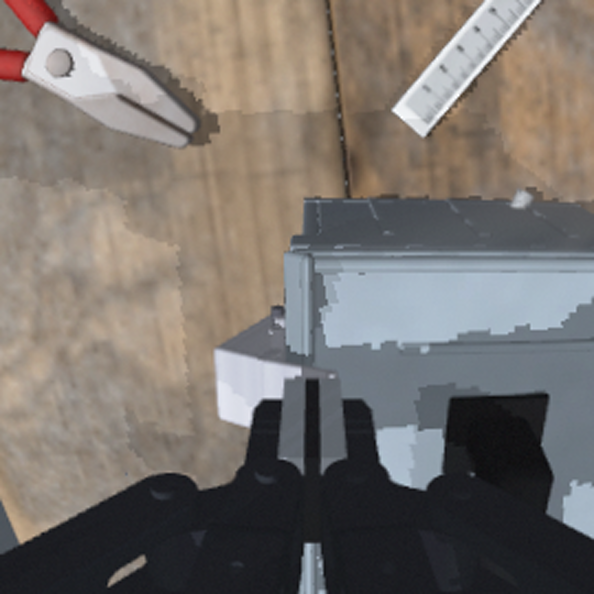

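The front-left clip has swung over: its tab (215–340, 350–380) runs under the shut fingertips at (315,380). I'll feel downwards.

>>> {"op": "move_arm", "data": {
  "deltas": [
    [[0, 0, 0, 0, 0.17, 0, 0], [0, 0, 0, 0, 0.17, 0.05, 0], [0, 0, 0, 0, 0.17, 0.05, 0]]
  ]
}}

```text
clock: 11.4
tcp_pos: [0.4936, 0.3293, 0.1318]
tcp_rot: [3.139, -0.001, 1.46]
contact_force: [2.4, 0.6, 3.4]
finger_gap: -0.002
grasp_force: 1.8
```

>>> {"op": "move_arm", "data": {
  "deltas": [
    [[0, 0, 0, 0, 0, 0.03, 0], [0, 0, 0, 0, 0, 0.03, 0]]
  ]
}}

```text
clock: 11.6
tcp_pos: [0.4939, 0.3293, 0.1313]
tcp_rot: [3.139, -0.002, 1.46]
contact_force: [3.0, -1.6, 5.6]
finger_gap: -0.002
grasp_force: 4.6
```

>>> {"op": "move_arm", "data": {
  "deltas": [
    [[0, 0, 0, 0, 0, 0.03, 0], [0, 0, 0, 0, 0, 0.03, 0]]
  ]
}}

```text
clock: 11.8
tcp_pos: [0.4946, 0.3293, 0.1308]
tcp_rot: [3.137, -0.002, 1.46]
contact_force: [2.6, -2.9, 8.3]
finger_gap: 0.001
grasp_force: 5.5
```

```bash
python3 -c "
from h import *
st()"
```

```text
t 11.8 box xy [-47.2  56.6] h 35.84 F [ 2.6 -2.9  8.3] tau [-0.35 -0.72  0.03]
```

>>> {"op": "move_arm", "data": {
  "deltas": [
    [[0, 0, 0, 0, 0, -0.12, 0], [0, 0, 0, 0, 0.18, -0.12, 0], [0, 0, 0, 0, 0.35, -0.12, 0], [0, 0, 0, 0, 0.35, -0.04, 0], [0, 0, 0, 0, 0.35, -0.04, 0]]
  ]
}}

```text
clock: 12.3
tcp_pos: [0.5023, 0.3278, 0.1298]
tcp_rot: [-3.141, 0.001, 1.461]
contact_force: [-0.6, -0.6, -0.4]
finger_gap: -0.002
grasp_force: 0.0
```

```bash
python3 -c "
from h import *
st()"
```

```text
t 12.3 box xy [-39.4  56.1] h 34.82 F [-0.6 -0.6 -0.4] tau [-0.05  0.06  0.01]
```

>>> {"op": "move_arm", "data": {
  "deltas": [
    [[0, 0, 0, 0, 0, 0.03, 0], [0, 0, 0, 0, 0, 0.03, 0]]
  ]
}}

```text
clock: 12.5
tcp_pos: [0.5024, 0.3281, 0.1294]
tcp_rot: [-3.141, 0.0, 1.461]
contact_force: [0.9, 0.0, 0.3]
finger_gap: 0.004
grasp_force: 0.0
```

>>> {"op": "move_arm", "data": {
  "deltas": [
    [[0, 0, 0, 0, 0, 0.03, 0], [0, 0, 0, 0, 0, 0.03, 0]]
  ]
}}

```text
clock: 12.7
tcp_pos: [0.5025, 0.3282, 0.1287]
tcp_rot: [-3.141, 0.0, 1.461]
contact_force: [-0.1, 0.1, 0.2]
finger_gap: -0.0
grasp_force: 0.0
```

>>> {"op": "move_arm", "data": {
  "deltas": [
    [[0, 0, 0, 0, 0, 0.03, 0], [0, 0, 0, 0, 0, 0.03, 0]]
  ]
}}

```text
clock: 12.9
tcp_pos: [0.5026, 0.3282, 0.1278]
tcp_rot: [-3.142, 0.0, 1.461]
contact_force: [-0.5, -1.0, 0.1]
finger_gap: -0.001
grasp_force: 0.0
```

>>> {"op": "move_arm", "data": {
  "deltas": [
    [[0, 0, 0, 0, 0, 0.03, 0], [0, 0, 0, 0, 0, 0.03, 0]]
  ]
}}

```text
clock: 13.1
tcp_pos: [0.5026, 0.3281, 0.1269]
tcp_rot: [-3.141, 0.0, 1.461]
contact_force: [0.3, 0.0, -0.4]
finger_gap: -0.001
grasp_force: 0.0
```

>>> {"op": "move_arm", "data": {
  "deltas": [
    [[0, 0, 0, 0, 0, 0.03, 0], [0, 0, 0, 0, 0, 0.03, 0]]
  ]
}}

```text
clock: 13.3
tcp_pos: [0.5027, 0.3281, 0.126]
tcp_rot: [-3.141, 0.0, 1.461]
contact_force: [0.5, -0.6, 0.8]
finger_gap: -0.001
grasp_force: 0.0
```

>>> {"op": "move_arm", "data": {
  "deltas": [
    [[0, 0, 0, 0, 0, 0.02, 0], [0, 0, 0, 0, 0, 0.02, 0]]
  ]
}}

```text
clock: 13.5
tcp_pos: [0.5027, 0.3281, 0.1254]
tcp_rot: [-3.142, 0.0, 1.461]
contact_force: [0.1, 0.3, -0.2]
finger_gap: -0.002
grasp_force: 0.0
```

Run:
```python
from h import *
i=vision.camera_info('wrist');b=vision.read_camera('wrist')[...,::-1].copy();st()
cv2.imwrite('pics/w7.png',b)
a=cv2.imread('pics/w6.png')
for p in [(240,385),(300,375),(260,345),(340,300),(295,300),(420,360)]: print('w6',p,a[p[1],p[0]])
def mask(im):
    im=im.astype(int);return (im[...,2]>=im[...,0]-8)&(abs(im[...,2]-im[...,1])<14)&(im.mean(2)>140)
m=mask(b).astype(np.uint8)
# wood excluded by low saturation
n,l,s,c=cv2.connectedComponentsWithStats(m)
for k in range(1,n):
    if s[k,4]>40: print(s[k],np.round(c[k]),b[l==k].mean(0).round())
# predicted tab end pixels for angles
P=lambda X,y,z:np.append(B+R.from_euler('z',YB).apply([X/1000,y/1000,0])[:2],z/1000)
for th in (0,.3,.5,.7,1.1):
    q=[R.from_euler('y',0) for _ in ()]
    for s_,z_ in ((0,28),(31,28)):
        u=s_*np.cos(th)-z_*np.sin(th);h=z_*np.cos(th)+s_*np.sin(th)
        print(th,(s_,z_),'px +edge',np.round(proj('wrist',P(-63+u,66,70+h),i)),'tipcorner')
```

```text
t 13.55 box xy [-39.1  56.4] h 30.47 F [-0.9 -0.2  0.5] tau [ 0.   -0.02  0.04]
w6 (240, 385) [221 208 204]
w6 (300, 375) [180 166 163]
w6 (260, 345) [112 105 104]
w6 (340, 300) [203 188 173]
w6 (295, 300) [173 161 149]
w6 (420, 360) [131 120 110]
[  90    0   62   60 1007] [118.  23.] [138. 147. 155.]
[ 271    0  117  123 1957] [328.  59.] [205. 201. 199.]
[ 494    4   17  130 1190] [503.  72.] [172. 169. 167.]
[63 12 11  9 43] [67. 15.] [136. 148. 160.]
[144  17   8  11  41] [147.  22.] [133. 142. 149.]
[121  24  13  10  76] [126.  28.] [136. 144. 151.]
[159  31  11  29  79] [163.  43.] [130. 144. 156.]
[140  39   9  12  52] [146.  43.] [134. 143. 151.]
[144  68  14  20 111] [149.  78.] [137. 145. 153.]
[ 101   72   77   56 1851] [137. 101.] [188. 187. 191.]
[  59  124  103  180 5344] [109. 207.] [137. 148. 158.]
[  0 144   8  17  53] [  3. 154.] [143. 143. 143.]
[ 70 187  13  12  72] [ 75. 192.] [133. 144. 154.]
[130 192  21  16 100] [139. 200.] [132. 145. 157.]
[133 215  20  13  48] [143. 220.] [135. 148. 161.]
[  0 341  19  27 176] [  8. 352.] [160. 163. 165.]
0 (0, 28) px +edge [207. 226.] tipcorner
0 (31, 28) px +edge [264. 227.] tipcorner
0.3 (0, 28) px +edge [193. 225.] tipcorner
0.3 (31, 28) px +edge [246. 233.] tipcorner
0.5 (0, 28) px +edge [184. 223.] tipcorner
0.5 (31, 28) px +edge [231. 236.] tipcorner
0.7 (0, 28) px +edge [178. 221.] tipcorner
0.7 (31, 28) px +edge [214. 238.] tipcorner
1.1 (0, 28) px +edge [170. 214.] tipcorner
1.1 (31, 28) px +edge [183. 236.] tipcorner
```

```bash
cat >> h.py <<'E'
def clipmask(b):
    b=b.astype(int);d=b[...,1]-b[...,2];return ((b[...,0]-b[...,1]>5)&(d<7)&(d>-6)&(b.mean(2)>70)).astype(np.uint8)
def blobs(b,amin=30):
    m=clipmask(b);n,l,s,c=cv2.connectedComponentsWithStats(m)
    return [(s[k,:5].tolist()) for k in range(1,n) if s[k,4]>amin]
E
python3 - <<'E'
from h import *
print('w7',blobs(cv2.imread('pics/w7.png')))
b=cv2.resize(cv2.imread('pics/w6.png'),None,fx=1/2.2,fy=1/2.2,interpolation=cv2.INTER_AREA);print('w6(+110,+60)',blobs(b))
print('w5',blobs(cv2.imread('pics/w5.png')))
m=clipmask(cv2.imread('pics/w7.png'))[195:260,165:285]
for r in m[::2]: print(''.join('#' if x else '.' for x in r))
E
```

```text
w7 [[368, 0, 12, 17, 54], [356, 7, 12, 18, 40], [218, 152, 107, 26, 1420], [333, 169, 25, 9, 96], [377, 170, 28, 8, 101], [358, 173, 19, 5, 49], [183, 204, 70, 72, 2235], [406, 207, 36, 59, 1126], [255, 232, 13, 37, 333], [69, 251, 14, 14, 56], [16, 256, 20, 12, 52], [39, 259, 13, 15, 48], [55, 265, 20, 11, 53], [22, 269, 18, 12, 60], [30, 270, 31, 33, 214], [0, 289, 88, 95, 3106], [44, 292, 12, 14, 49], [89, 296, 18, 25, 168], [107, 344, 16, 20, 139], [386, 348, 10, 9, 44], [14, 352, 10, 10, 42], [417, 369, 14, 15, 67]]
w6(+110,+60) [[226, 1, 11, 7, 36], [217, 4, 9, 11, 45], [132, 91, 112, 23, 1170], [98, 140, 60, 76, 2034], [0, 232, 8, 20, 61]]
w5 [[165, 29, 25, 26, 519], [311, 28, 23, 27, 484], [167, 132, 26, 30, 506], [309, 135, 23, 28, 483], [97, 138, 6, 18, 56], [85, 167, 14, 11, 67], [0, 192, 94, 142, 3944], [85, 207, 37, 56, 502], [258, 233, 14, 42, 283], [232, 241, 14, 34, 210], [95, 254, 17, 25, 119], [105, 345, 16, 19, 157], [387, 349, 10, 9, 59], [71, 368, 15, 16, 77], [419, 370, 13, 14, 60]]
..........................................................#.#...#...............
[... 3212 characters left out ...]
###################################.............##.#######........##.#######.............#.....
....................########################################.............#.##.#####........##########...................
....................#######################################.............########.##........##########...................
....................#######################################.............#####.#####........####.#.####.............#....
.......................####################################.............###########........###########..................
..............................############################..............##.#.#.##..........###.######...............#...
```

>>> {"op": "move_arm", "data": {
  "deltas": [
    [[0, 0, 0, 0, 0, -0.25, 0], [0, 0, 0, 0, 0, -0.45, 0], [0, 0, 0, 0, -0.2, -0.45, 0], [0, 0, 0, 0, -0.2, -0.45, 0], [0, 0, 0, 0, -0.2, -0.25, 0], [0, 0, 0, 0, -0.2, -0.25, 0]]
  ]
}}

```text
clock: 14.15
tcp_pos: [0.4961, 0.3285, 0.132]
tcp_rot: [-3.14, 0.001, 1.461]
contact_force: [-0.2, 0.1, 0.3]
finger_gap: -0.001
grasp_force: 0.0
```

>>> {"op": "move_arm", "data": {
  "deltas": [
    [[0, 0, 0, 0, 0, 0.04, 0], [0, 0, 0, 0, 0, 0.04, 0]]
  ]
}}

```text
clock: 14.35
tcp_pos: [0.4968, 0.3286, 0.1316]
tcp_rot: [-3.142, 0.0, 1.461]
contact_force: [0.4, -0.7, 0.2]
finger_gap: 0.001
grasp_force: 0.0
```

>>> {"op": "move_arm", "data": {
  "deltas": [
    [[0, 0, 0, 0, 0, 0.04, 0], [0, 0, 0, 0, 0, 0.04, 0]]
  ]
}}

```text
clock: 14.55
tcp_pos: [0.4975, 0.3287, 0.131]
tcp_rot: [3.14, -0.0, 1.46]
contact_force: [0.6, -0.8, 3.1]
finger_gap: -0.002
grasp_force: 1.1
```

```bash
python3 -c "
from h import *
st()"
```

```text
t 14.55 box xy [-44.3  56.4] h 35.95 F [ 0.6 -0.8  3.1] tau [-0.09 -0.21  0.  ]
```

>>> {"op": "move_arm", "data": {
  "deltas": [
    [[0, 0, 0, 0, 0, 0.04, 0], [0, 0, 0, 0, 0, 0.04, 0]]
  ]
}}

```text
clock: 14.75
tcp_pos: [0.4982, 0.3287, 0.1302]
tcp_rot: [3.139, -0.001, 1.46]
contact_force: [1.9, -2.0, 5.2]
finger_gap: 0.0
grasp_force: 2.5
```

>>> {"op": "move_arm", "data": {
  "deltas": [
    [[0, 0, 0, 0, 0, 0.04, 0], [0, 0, 0, 0, 0, 0.04, 0]]
  ]
}}

```text
clock: 14.95
tcp_pos: [0.4983, 0.329, 0.1291]
tcp_rot: [3.139, -0.002, 1.46]
contact_force: [3.9, -0.7, 5.3]
finger_gap: -0.002
grasp_force: 3.7
```

Run:
```python
from h import *
i=vision.camera_info('wrist');b=vision.read_camera('wrist')[...,::-1].copy();st()
m=clipmask(b)[220:262,150:300]
for r in m[::3]: print(''.join('#' if x else '.' for x in r))
P=lambda X,y,z:np.append(B+R.from_euler('z',YB).apply([X/1000,y/1000,0])[:2],z/1000)
for th in (0,.2,.3,.4,.5,.6):
    for s_,z_ in ((0,28),(31,28)):
        u=s_*np.cos(th)-z_*np.sin(th);h=z_*np.cos(th)+s_*np.sin(th)
        print(th,(s_,z_),np.round(proj('wrist',P(-63+u,66,70+h),i)-np.array([150,220])))
```

```text
t 15.0 box xy [-43.5  56.8] h 34.14 F [ 1.6 -1.1  6.1] tau [-0.2  -0.64 -0.03]
..................................................##.####################.............................................................................
..............................................###############################.......#.................................................................
.............................................##################################.#....#............#...................................................
.............................................########################################################.#...............................................
..............................................#####################################################......##...........................................
..............................................############################################.....##.........##..........................................
..............................................###########################################................#..#....##
[... 664 characters left out ...]
.......................###########################.............#####.....#..........########..................................
....................................................######################.............#....##.##..........#..#####.#.................................
..................................................................#######................#..###............####.##.##.................................
0 (0, 28) [66.  4.]
0 (31, 28) [121.   4.]
0.2 (0, 28) [56.  4.]
0.2 (31, 28) [110.   9.]
0.3 (0, 28) [51.  3.]
0.3 (31, 28) [104.  11.]
0.4 (0, 28) [47.  2.]
0.4 (31, 28) [97. 13.]
0.5 (0, 28) [43.  1.]
0.5 (31, 28) [89. 14.]
0.6 (0, 28) [40.  0.]
0.6 (31, 28) [82. 15.]
```

>>> {"op": "move_arm", "data": {
  "deltas": [
    [[0, 0, 0, 0, 0.03, 0.04, 0], [0, 0, 0, 0, 0.03, 0.04, 0]]
  ]
}}

```text
clock: 15.2
tcp_pos: [0.4997, 0.3289, 0.1282]
tcp_rot: [3.138, -0.002, 1.46]
contact_force: [3.9, -2.0, 6.6]
finger_gap: -0.002
grasp_force: 4.4
```

>>> {"op": "move_arm", "data": {
  "deltas": [
    [[0, 0, 0, 0, 0.03, 0.04, 0], [0, 0, 0, 0, 0.03, 0.04, 0]]
  ]
}}

```text
clock: 15.4
tcp_pos: [0.5009, 0.3288, 0.1273]
tcp_rot: [3.137, -0.002, 1.46]
contact_force: [3.4, -1.9, 8.3]
finger_gap: 0.004
grasp_force: 5.1
```

```bash
cat >> h.py <<'E'
def look(y,side,rows=slice(None,None,3)):
    i=vision.camera_info('wrist');b=vision.read_camera('wrist')[...,::-1].copy();st()
    P=lambda X,yy,z:np.append(B+R.from_euler('z',YB).apply([X/1000,yy/1000,0])[:2],z/1000)
    c=np.round(proj('wrist',P(side*60,y+11,98),i)).astype(int); o=c-[60,14]
    m=clipmask(b)[o[1]:o[1]+40,o[0]:o[0]+120]
    for r in m[::3]: print(''.join('#' if x else '.' for x in r))
    for th in (0,.1,.2,.3,.4,.5,.6):
        q=[]
        for s_,z_ in ((0,28),(31,28)):
            u=s_*np.cos(th)-z_*np.sin(th);h=z_*np.cos(th)+s_*np.sin(th)
            q+=list(np.round(proj('wrist',P(side*(63-u),y+11,70+h),i)-o))
        print(th,[int(v) for v in q])
E
python3 -c "
from h import *
look(55,-1)"
```

```text
t 15.45 box xy [-41.   56.8] h 32.33 F [ 3.7 -2.   8.3] tau [-0.32 -0.76  0.  ]
....................................................##########..........................................................
.................................................####.########...........####...........................................
..............................................################............##............................................
...........................................####################.........................................................
........................................#####.#######################...................................................
.....................................##################################....#............................................
......................................#############################################################.....................
......................................###################################################..........#####.##.............
......................................#############################################.........#.......##..................
......................................#############################################..##..###...........###..............
.......................................##################################...............####.......###.#..#............#
.......................................###############################..............###.##.#...........#.....#..........
.......................................##############################.............#######.##........#....#####..........
.......................................##############################.............#####.##...........####.####..........
0 [54, 14, 110, 14]
0.1 [50, 14, 105, 16]
0.2 [45, 13, 99, 19]
0.3 [40, 13, 93, 20]
0.4 [36, 12, 86, 22]
0.5 [32, 11, 78, 24]
0.6 [28, 10, 70, 25]
```

>>> {"op": "move_arm", "data": {
  "deltas": [
    [[0, 0, 0, 0, 0.06, 0.04, 0], [0, 0, 0, 0, 0.06, 0.04, 0]]
  ]
}}

```text
clock: 15.65
tcp_pos: [0.5021, 0.3287, 0.1264]
tcp_rot: [3.139, -0.002, 1.46]
contact_force: [0.4, -0.8, 12.6]
finger_gap: -0.002
grasp_force: 7.6
```

>>> {"op": "move_arm", "data": {
  "deltas": [
    [[0, 0, 0, 0, 0.06, 0.04, 0], [0, 0, 0, 0, 0.06, 0.04, 0]]
  ]
}}

```text
clock: 15.85
tcp_pos: [0.504, 0.3284, 0.125]
tcp_rot: [3.138, -0.002, 1.46]
contact_force: [2.6, -1.1, 9.0]
finger_gap: -0.003
grasp_force: 6.1
```

```bash
python3 -c "
from h import *
look(55,-1)"
```

```text
t 15.9 box xy [-37.8  56.8] h 29.97 F [ 2.1 -1.4  9.9] tau [-0.35 -0.48  0.01]
.....................................................#########............###...........................................
...................................................##..########............#............................................
................................................###.##.########.........................................................
.............................................###########.#######...#.#..................................................
...........................................####..###############..###########.#..................#......................
.........................................#####################################################.#.#####..................
.........................................##########################################################......##.#..#........
..........................................#################################################.......#.....................
..........................................###############################################......#..#...........###.......
..........................................#########################################..####.#.#####.#.......#.#........#..
...........................................##################################...........######.##.#.....................
...........................................#################################.............#.######...............#.##....
...........................................################################.............######................###.##....
............................................##############################.............####.#.............#####.####....
0 [54, 13, 111, 14]
0.1 [49, 13, 106, 16]
0.2 [45, 13, 100, 18]
0.3 [40, 12, 93, 20]
0.4 [36, 11, 86, 22]
0.5 [32, 10, 78, 24]
0.6 [28, 9, 70, 25]
```

>>> {"op": "move_arm", "data": {
  "deltas": [
    [[0, 0, 0, 0, 0.06, 0.04, 0], [0, 0, 0, 0, 0.06, 0.04, 0]]
  ]
}}

```text
clock: 16.1
tcp_pos: [0.5053, 0.3283, 0.1232]
tcp_rot: [3.139, -0.002, 1.46]
contact_force: [1.5, -1.2, 5.4]
finger_gap: -0.002
grasp_force: 2.9
```

>>> {"op": "move_arm", "data": {
  "deltas": [
    [[0, 0, 0, 0, 0.05, 0.04, 0], [0, 0, 0, 0, 0.05, 0.04, 0]]
  ]
}}

```text
clock: 16.3
tcp_pos: [0.5059, 0.328, 0.1212]
tcp_rot: [3.141, -0.001, 1.461]
contact_force: [2.2, -0.4, 4.2]
finger_gap: -0.004
grasp_force: 2.4
```

```bash
python3 -c "
from h import *
look(55,-1)"
```

```text
t 16.35 box xy [-35.9  56.6] h 26.31 F [ 2.9 -0.3  4.1] tau [-0.13 -0.45 -0.01]
........................................................##.##...........................................................
......................................................#######................#..........................................
.....................................................########.............#.............................................
....................................................####.#.###.............#####........................................
...................................................############...........########.........................#.#####......
..................................................#################################################################.....
..................................................################################################..####.......###.#####
..................................................##################################################...#......##########
..................................................################################################.#####.......#########
..................................................#################################..........##########........#########
...................................................##############################............#####.####........#.#.##.#.
...................................................#############################.............##.#######........#########
...................................................#############################.............#..####.##........###.#####
...................................................############################.............##.####.###........#######.#
0 [55, 14, 113, 14]
0.1 [50, 14, 107, 17]
0.2 [45, 13, 101, 19]
0.3 [40, 13, 94, 21]
0.4 [36, 12, 87, 23]
0.5 [32, 11, 79, 25]
0.6 [29, 9, 70, 26]
```

>>> {"op": "move_arm", "data": {
  "deltas": [
    [[0, 0, 0, 0, 0.02, 0.03, 0], [0, 0, 0, 0, 0.02, 0.03, 0]]
  ]
}}

```text
clock: 16.55
tcp_pos: [0.5067, 0.3279, 0.1206]
tcp_rot: [3.14, -0.001, 1.461]
contact_force: [2.4, -0.7, 6.1]
finger_gap: -0.002
grasp_force: 2.8
```

>>> {"op": "move_arm", "data": {
  "deltas": [
    [[0, 0, 0, 0, 0, 0.03, 0], [0, 0, 0, 0, 0, 0.03, 0]]
  ]
}}

```text
clock: 16.75
tcp_pos: [0.5072, 0.3278, 0.12]
tcp_rot: [3.139, -0.001, 1.46]
contact_force: [2.4, -0.7, 6.7]
finger_gap: 0.003
grasp_force: 3.5
```

```bash
python3 -c "
from h import *
look(55,-1)"
```

```text
t 16.8 box xy [-34.6  56.6] h 24.99 F [ 2.4 -0.4  6.8] tau [-0.29 -0.59 -0.03]
........................................................####.............#..............................................
........................................................#####...........#...#...........................................
......................................................#######...........................................................
.....................................................####..###..............#######.....................................
....................................................######.###............#########...#.######.#..###################...
...................................................#######################################################......######..
...................................................#############################################.................#.#...#
...................................................#############################################.#......#.............##
....................................................##########################################......#.#..........######.
....................................................################################...........####.#.#.##......#....#..
....................................................###############################............#.####.###...............
....................................................##############################.............###.##...#........#....##
.....................................................############################..............##.................####.#
.....................................................############################.............#..#...............######.
0 [54, 14, 112, 15]
0.1 [49, 14, 107, 17]
0.2 [44, 13, 100, 20]
0.3 [40, 13, 93, 22]
0.4 [35, 12, 86, 23]
0.5 [31, 11, 78, 25]
0.6 [28, 10, 70, 26]
```

>>> {"op": "move_arm", "data": {
  "deltas": [
    [[0, 0, 0, 0, 0, -0.4, 0], [0, 0, 0, 0, 0, -1.4, 0], [0, 0, 0, -0.6, 0.6, -2.4, 0], [0, 0, 0, -1.5, 1.8, -2.6, 0], [0, 0, 0, -2.4, 3.0, -2.6, 0], [0, 0, 0, -3.3, 4.2, -2.6, 0], [0, 0, 0, -3.79, 4.79, -2.4, 0], [0, 0, 0, -3.79, 4.79, -1.6, 0], [0, 0, 0, -3.79, 4.79, -0.7, 0], [0, 0, 0, -3.79, 4.79, -0.22, 0], [0, 0, 0, -3.79, 4.79, -0.22, 0], [0, 0, 0, -3.79, 4.79, -0.22, 0]]
  ]
}}

```text
clock: 18.0
tcp_pos: [0.6363, 0.1994, 0.1263]
tcp_rot: [-3.141, -0.0, 1.461]
contact_force: [0.4, 0.5, 0.2]
finger_gap: 0.002
grasp_force: 0.0
```

```bash
python3 -c "
from h import *
st();bx(-20,-57,31,1)"
```

```text
t 18.0 box xy [108.1 -56.5] h 31.34 F [0.4 0.5 0.2] tau [-0.01 -0.06 -0.01]
go rot [-0.    -0.     0.003] shift [-0.014 -0.837  0.011] rows>= 1
```

>>> {"op": "move_arm", "data": {
  "deltas": [
    [[0, 0, 0, 0, -0.4, 0.02, 0], [0, 0, 0, 0, -0.7, 0.02, 0], [0, 0, 0, 0, -0.95, 0, 0], [0, 0, 0, 0, -1.2, -0.06, 0], [0, 0, 0, 0, -1.36, -0.11, 0], [0, 0, 0, 0, -1.52, -0.16, 0], [0, 0, 0, 0, -1.66, -0.2, 0], [0, 0, 0, 0, -1.8, -0.23, 0], [0, 0, 0, 0, -1.8, -0.23, 0]]
  ]
}}

```text
clock: 18.9
tcp_pos: [0.582, 0.205, 0.1327]
tcp_rot: [-3.141, 0.0, 1.461]
contact_force: [0.4, 1.0, 0.5]
finger_gap: -0.003
grasp_force: 0.2
```

>>> {"op": "move_arm", "data": {
  "deltas": [
    [[0, 0, 0, 0, -0.1, 0.02, 0], [0, 0, 0, 0, -0.1, 0.02, 0]]
  ]
}}

```text
clock: 19.1
tcp_pos: [0.5793, 0.2053, 0.1319]
tcp_rot: [-3.141, 0.0, 1.461]
contact_force: [0.3, 0.5, 0.7]
finger_gap: -0.002
grasp_force: 0.2
```

>>> {"op": "move_arm", "data": {
  "deltas": [
    [[0, 0, 0, 0, -0.1, 0.03, 0], [0, 0, 0, 0, -0.1, 0.03, 0]]
  ]
}}

```text
clock: 19.3
tcp_pos: [0.5765, 0.2056, 0.1311]
tcp_rot: [-3.142, 0.0, 1.461]
contact_force: [0.0, -1.0, 0.2]
finger_gap: 0.002
grasp_force: 0.3
```

```bash
python3 -c "
from h import *
look(-55,1)"
```

```text
t 19.35 box xy [ 48.1 -57.1] h 36.09 F [ 0.1 -0.1  0.7] tau [ 0.   -0.03 -0.04]
.............................................................########...................................................
.............................................................############...............................................
.............................................................###############............................................
............................................................####################........................................
.....................................................##############################.....................................
.....................................................################################...................................
.........................................############################################...................................
........................############################################################....................................
........................########.###################################################....................................
........................####################..######################################....................................
........................###.#.##.#.##.......#.#..#..###############################.....................................
.........................###...###.##......#.#.#.#..###############################.....................................
.........................######.##.#.......##...#.#.###############################.....................................
..........................##.#......#......#.##....###.........####################.....................................
0 [65, 14, 10, 13]
0.1 [70, 13, 15, 16]
0.2 [75, 13, 20, 18]
0.3 [80, 13, 26, 20]
0.4 [84, 12, 33, 21]
0.5 [88, 11, 41, 23]
0.6 [92, 10, 48, 24]
```

>>> {"op": "move_arm", "data": {
  "deltas": [
    [[0, 0, 0, 0, -0.08, 0.04, 0], [0, 0, 0, 0, -0.08, 0.04, 0]]
  ]
}}

```text
clock: 19.55
tcp_pos: [0.5744, 0.2059, 0.1301]
tcp_rot: [3.141, -0.0, 1.461]
contact_force: [0.6, -0.1, 1.7]
finger_gap: -0.002
grasp_force: 0.8
```

>>> {"op": "move_arm", "data": {
  "deltas": [
    [[0, 0, 0, 0, -0.08, 0.04, 0], [0, 0, 0, 0, -0.08, 0.04, 0]]
  ]
}}

```text
clock: 19.75
tcp_pos: [0.572, 0.2062, 0.1289]
tcp_rot: [3.141, -0.0, 1.461]
contact_force: [1.2, -1.0, 2.9]
finger_gap: 0.0
grasp_force: 1.4
```

>>> {"op": "move_arm", "data": {
  "deltas": [
    [[0, 0, 0, 0, -0.06, 0.04, 0], [0, 0, 0, 0, -0.06, 0.04, 0]]
  ]
}}

```text
clock: 19.95
tcp_pos: [0.5712, 0.2063, 0.1284]
tcp_rot: [3.139, -0.001, 1.461]
contact_force: [2.4, -1.5, 5.2]
finger_gap: 0.002
grasp_force: 2.7
```

```bash
python3 -c "
from h import *
look(-55,1)"
```

```text
t 20.0 box xy [ 42.7 -56.9] h 33.41 F [ 2.2 -1.   6.6] tau [-0.18 -0.5   0.02]
.........................................................##########.....................................................
........................................................#############...................................................
........................................................################................................................
........................................................###################.............................................
................................................#######.######################..........................................
...............................................#################################........................................
.............................###################################################........................................
.................###############################################################........................................
.................##############################################################.........................................
.................###.######......##############################################.........................................
....................#....##......#.##....######################################.........................................
........................#.#......#.#.#...######################################.........................................
.....................##...#......#.#.#....####################################..........................................
................#.#......##......#..#.#...##...........#######################..........................................
0 [65, 14, 9, 14]
0.1 [70, 14, 14, 16]
0.2 [75, 13, 20, 18]
0.3 [80, 13, 26, 20]
0.4 [84, 12, 34, 22]
0.5 [88, 11, 41, 23]
0.6 [91, 10, 49, 24]
```

>>> {"op": "move_arm", "data": {
  "deltas": [
    [[0, 0, 0, 0, -0.06, 0.045, 0], [0, 0, 0, 0, -0.06, 0.045, 0]]
  ]
}}

```text
clock: 20.2
tcp_pos: [0.5695, 0.2065, 0.1272]
tcp_rot: [3.139, -0.001, 1.46]
contact_force: [2.4, -0.4, 4.9]
finger_gap: -0.001
grasp_force: 2.7
```

>>> {"op": "move_arm", "data": {
  "deltas": [
    [[0, 0, 0, 0, -0.06, 0.045, 0], [0, 0, 0, 0, -0.06, 0.045, 0]]
  ]
}}

```text
clock: 20.4
tcp_pos: [0.5668, 0.2068, 0.1252]
tcp_rot: [3.141, -0.0, 1.461]
contact_force: [1.3, -0.1, 4.3]
finger_gap: 0.003
grasp_force: 1.8
```

>>> {"op": "move_arm", "data": {
  "deltas": [
    [[0, 0, 0, 0, -0.06, 0.045, 0], [0, 0, 0, 0, -0.06, 0.045, 0]]
  ]
}}

```text
clock: 20.6
tcp_pos: [0.5635, 0.207, 0.1228]
tcp_rot: [-3.139, 0.001, 1.461]
contact_force: [0.2, -0.4, 0.2]
finger_gap: 0.001
grasp_force: 0.0
```

```bash
python3 -c "
from h import *
look(-55,1)"
```

```text
t 20.65 box xy [ 35.  -57.3] h 27.71 F [-0.2  0.4  0.3] tau [-0.    0.01  0.03]
.........................................................#######........................................................
.........................................................########.......................................................
.........................................................########.......................................................
......................................####...............#########......................................................
....................................########............###########.....................................................
...#################################################################....................................................
...#################################################################....................................................
...#################################################################....................................................
......##...........#..#..#.#########################################....................................................
........####............#.##########################################....................................................
...#.......#......#....#..#########################################.....................................................
.#..#...##.#......#.#..#.####.........#############################.....................................................
.#..#.#.####......#..###...##............##########################.....................................................
.##.##..#..#.........#.#..##..............########################......................................................
0 [66, 14, 8, 14]
0.1 [71, 13, 14, 16]
0.2 [76, 13, 20, 18]
0.3 [80, 12, 27, 20]
0.4 [85, 12, 34, 22]
0.5 [89, 11, 42, 24]
0.6 [92, 9, 50, 25]
```

>>> {"op": "move_arm", "data": {
  "deltas": [
    [[0, 0, 0, 0, 0, -0.8, 0], [0, 0, 0, 0, -0.4, -1.8, 0], [0, 0, 0, 0, -1.6, -2.2, 0], [0, 0, 0, 0, -2.9, -2.2, 0], [0, 0, 0, 0, -4.1, -2.2, 0], [0, 0, 0, 0, -4.8, -2.0, 0], [0, 0, 0, 0, -4.8, -1.2, 0], [0, 0, 0, 0, -4.8, -0.4, 0], [0, 0, 0, 0, -4.8, -0.11, 0], [0, 0, 0, 0, -4.8, -0.11, 0], [0, 0, 0, 0, -4.8, -0.11, 0]]
  ]
}}

```text
clock: 21.75
tcp_pos: [0.4219, 0.2226, 0.1272]
tcp_rot: [3.142, 0.0, 1.46]
contact_force: [-0.3, -0.6, 0.1]
finger_gap: 0.0
grasp_force: 0.0
```

```bash
python3 -c "
from h import *
st();bx(-20,-57,31,-1)"
```

```text
t 21.75 box xy [-107.5  -57.5] h 32.2 F [-0.3 -0.6  0.1] tau [0.06 0.01 0.01]
go rot [0.    0.    0.002] shift [0.016 0.816 0.04 ] rows>= 1
```

>>> {"op": "move_arm", "data": {
  "deltas": [
    [[0, 0, 0, 0, 0.4, 0.04, 0], [0, 0, 0, 0, 0.68, 0.04, 0], [0, 0, 0, 0, 0.93, 0.02, 0], [0, 0, 0, 0, 1.18, -0.03, 0], [0, 0, 0, 0, 1.34, -0.08, 0], [0, 0, 0, 0, 1.5, -0.13, 0], [0, 0, 0, 0, 1.64, -0.17, 0], [0, 0, 0, 0, 1.78, -0.2, 0], [0, 0, 0, 0, 1.78, -0.2, 0]]
  ]
}}

```text
clock: 22.65
tcp_pos: [0.4754, 0.2167, 0.133]
tcp_rot: [3.141, -0.0, 1.46]
contact_force: [-0.2, 0.5, 0.6]
finger_gap: 0.003
grasp_force: 0.1
```

>>> {"op": "move_arm", "data": {
  "deltas": [
    [[0, 0, 0, 0, 0.1, 0.02, 0], [0, 0, 0, 0, 0.1, 0.02, 0]]
  ]
}}

```text
clock: 22.85
tcp_pos: [0.4775, 0.2166, 0.1321]
tcp_rot: [-3.141, 0.0, 1.461]
contact_force: [-1.6, 0.1, 2.4]
finger_gap: 0.001
grasp_force: 1.0
```

>>> {"op": "move_arm", "data": {
  "deltas": [
    [[0, 0, 0, 0, 0.1, 0.03, 0], [0, 0, 0, 0, 0.1, 0.03, 0]]
  ]
}}

```text
clock: 23.05
tcp_pos: [0.4806, 0.2162, 0.1312]
tcp_rot: [-3.141, 0.0, 1.461]
contact_force: [-2.0, -0.0, 2.3]
finger_gap: -0.002
grasp_force: 1.3
```

```bash
python3 -c "
from h import *
look(-55,-1)"
```

```text
t 23.1 box xy [-48.4 -57.3] h 36.27 F [-1.9  0.7  1.8] tau [ 0.08  0.35 -0.  ]
...................................................#########.............#..............................................
.................................................###########............................................................
..............................................###.###########...........................................................
...........................................##################.............#.............................................
........................................#####################.########...##.............................................
.....................................################################....#..............................................
.....................................############################################.......................................
.....................................###########################################################........................
......................................############################################################......................
......................................######################################..####################......................
......................................#########################################......#############......................
......................................####################################.####......############.......................
......................................#########################################......##.###.#####.......................
......................................################################.###.####........#########.####...#...............
0 [55, 14, 110, 14]
0.1 [50, 14, 105, 16]
0.2 [45, 14, 100, 18]
0.3 [40, 13, 93, 20]
0.4 [36, 12, 86, 22]
0.5 [32, 11, 79, 23]
0.6 [28, 10, 71, 24]
```

>>> {"op": "move_arm", "data": {
  "deltas": [
    [[0, 0, 0, 0, 0.09, 0.03, 0], [0, 0, 0, 0, 0.09, 0.03, 0]]
  ]
}}

```text
clock: 23.3
tcp_pos: [0.484, 0.2161, 0.1308]
tcp_rot: [3.141, -0.001, 1.461]
contact_force: [-2.7, -0.4, 4.4]
finger_gap: -0.001
grasp_force: 2.4
```

>>> {"op": "move_arm", "data": {
  "deltas": [
    [[0, 0, 0, 0, 0.08, 0.04, 0], [0, 0, 0, 0, 0.08, 0.04, 0]]
  ]
}}

```text
clock: 23.5
tcp_pos: [0.4866, 0.2158, 0.1297]
tcp_rot: [3.14, -0.001, 1.461]
contact_force: [-1.9, 1.3, 4.7]
finger_gap: -0.002
grasp_force: 2.1
```

>>> {"op": "move_arm", "data": {
  "deltas": [
    [[0, 0, 0, 0, 0.06, 0.04, 0], [0, 0, 0, 0, 0.06, 0.04, 0]]
  ]
}}

```text
clock: 23.7
tcp_pos: [0.4884, 0.2156, 0.1283]
tcp_rot: [3.14, -0.001, 1.461]
contact_force: [0.6, 0.6, 2.1]
finger_gap: 0.003
grasp_force: 1.4
```

```bash
python3 -c "
from h import *
look(-55,-1)"
```

```text
t 23.75 box xy [-40.7 -57.1] h 33.29 F [-0.  -0.   2.3] tau [ 0.1  -0.04 -0.04]
......................................................########............#.............................................
....................................................##.#######..........................................................
.................................................#####.#######............#.............................................
...............................................################..#........#.............................................
.............................................##################....#########................##..........................
...........................................###################################...#......................................
...........................................#############################################################................
...........................................###############################################################..............
............................................##############################################################..............
............................................##################################################......######.#............
............................................##########################################..######.......##.####............
............................................##############################################.###........#.#####...........
............................................##########################################.###.##.......#####.#######.......
............................................#############################..........######..###......#.#########.........
0 [55, 13, 111, 14]
0.1 [50, 13, 106, 16]
0.2 [45, 13, 100, 18]
0.3 [41, 12, 93, 20]
0.4 [36, 12, 86, 22]
0.5 [32, 11, 79, 23]
0.6 [29, 10, 71, 24]
```

>>> {"op": "move_arm", "data": {
  "deltas": [
    [[0, 0, 0, 0, 0.06, 0.04, 0], [0, 0, 0, 0, 0.06, 0.04, 0]]
  ]
}}

```text
clock: 23.95
tcp_pos: [0.49, 0.2152, 0.1269]
tcp_rot: [3.14, -0.0, 1.461]
contact_force: [0.1, 0.2, 1.4]
finger_gap: 0.001
grasp_force: 0.9
```

>>> {"op": "move_arm", "data": {
  "deltas": [
    [[0, 0, 0, 0, 0.06, 0.04, 0], [0, 0, 0, 0, 0.06, 0.04, 0]]
  ]
}}

```text
clock: 24.15
tcp_pos: [0.491, 0.2147, 0.1252]
tcp_rot: [-3.141, 0.001, 1.461]
contact_force: [-0.4, 0.6, -0.7]
finger_gap: 0.0
grasp_force: 0.0
```

>>> {"op": "move_arm", "data": {
  "deltas": [
    [[0, 0, 0, 0, 0.05, 0.04, 0], [0, 0, 0, 0, 0.05, 0.04, 0]]
  ]
}}

```text
clock: 24.35
tcp_pos: [0.4924, 0.2146, 0.1241]
tcp_rot: [-3.141, 0.001, 1.461]
contact_force: [0.5, -0.2, 0.2]
finger_gap: -0.002
grasp_force: 0.0
```

```bash
python3 -c "
from h import *
look(-55,-1)"
```

```text
t 24.4 box xy [-36.6 -57.5] h 29.13 F [ 0.9 -0.1 -0.3] tau [-0.02  0.04  0.06]
........................................................####.............#..............................................
......................................................######............................................................
.....................................................####.##............................................................
....................................................#########.............#######.......................................
...................................................###########.#....#.....########......................................
..................................................###############################################################.......
..................................................#################################################################.....
..................................................#################################################################.....
..................................................##################################################..#############.....
..................................................#############################################..###.#......###..###....
...................................................############################################.##..##.......###.##..#..
...................................................###############################################.##.........######....
...................................................##############################..........#########.#........####.####.
...................................................############################............#####.###.........##.###..##.
0 [55, 14, 112, 14]
0.1 [50, 14, 107, 17]
0.2 [45, 13, 100, 19]
0.3 [40, 12, 94, 21]
0.4 [36, 12, 86, 22]
0.5 [32, 11, 78, 24]
0.6 [28, 10, 70, 25]
```

>>> {"op": "move_arm", "data": {
  "deltas": [
    [[0, 0, 0, 0, 0.04, 0.03, 0], [0, 0, 0, 0, 0.04, 0.03, 0]]
  ]
}}

```text
clock: 24.6
tcp_pos: [0.4938, 0.2147, 0.1235]
tcp_rot: [-3.141, 0.0, 1.461]
contact_force: [-0.3, 0.7, 0.5]
finger_gap: 0.001
grasp_force: 0.3
```

>>> {"op": "move_arm", "data": {
  "deltas": [
    [[0, 0, 0, 0, 0, 0.02, 0], [0, 0, 0, 0, 0, 0.02, 0]]
  ]
}}

```text
clock: 24.8
tcp_pos: [0.4941, 0.2147, 0.1231]
tcp_rot: [3.141, -0.0, 1.461]
contact_force: [0.1, -0.9, 2.0]
finger_gap: -0.0
grasp_force: 1.0
```

```bash
python3 -c "
from h import *
look(-55,-1)"
```

```text
t 24.85 box xy [-35.  -57.3] h 28.1 F [ 1.  -1.   1.9] tau [-0.1  -0.01 -0.01]
.......................................................#####............................................................
.......................................................#####.............#..............................................
......................................................######............................................................
.....................................................##.#####.............#.######......................................
....................................................####.#.###...#..#....#.########.....................................
...................................................#################################################################....
...................................................#################################################################....
...................................................##################################################################...
...................................................######################################################......######.##
...................................................#################################################..###........###.###
....................................................##############################################.######.......#.#.####
....................................................##############################################.##..........###.####.
....................................................###############################...........###.#.#.##.......###..##..
....................................................##############################............###########........###.#..
0 [54, 14, 112, 14]
0.1 [49, 14, 106, 17]
0.2 [44, 13, 100, 19]
0.3 [40, 13, 93, 21]
0.4 [36, 12, 86, 23]
0.5 [32, 11, 78, 24]
0.6 [28, 10, 70, 25]
```

>>> {"op": "move_arm", "data": {
  "deltas": [
    [[0, 0, 0, 0, 0, -0.8, 0], [0, 0, 0, 0, 0, -1.8, 0], [0, 0, 0, 0.6, 0.6, -2.6, 0], [0, 0, 0, 1.5, 1.8, -2.8, 0], [0, 0, 0, 2.4, 3.0, -2.8, 0], [0, 0, 0, 3.3, 4.2, -2.8, 0], [0, 0, 0, 3.81, 4.8, -2.4, 0], [0, 0, 0, 3.81, 4.8, -1.6, 0], [0, 0, 0, 3.81, 4.8, -0.6, 0], [0, 0, 0, 3.81, 4.8, -0.1, 0], [0, 0, 0, 3.81, 4.8, -0.1, 0], [0, 0, 0, 3.81, 4.8, -0.1, 0]]
  ]
}}

```text
clock: 26.05
tcp_pos: [0.6498, 0.3126, 0.1267]
tcp_rot: [3.141, -0.0, 1.461]
contact_force: [0.8, 0.0, 0.4]
finger_gap: 0.001
grasp_force: 0.0
```

```bash
python3 -c "
from h import *
st();bx(-20,57,31,1)"
```

```text
t 26.05 box xy [108.8  57.4] h 31.65 F [0.8 0.  0.4] tau [ 0.01 -0.01 -0.  ]
go rot [ 0.001 -0.     0.002] shift [-0.013 -0.861  0.021] rows>= 1
```

>>> {"op": "move_arm", "data": {
  "deltas": [
    [[0, 0, 0, 0, -0.4, 0.03, 0], [0, 0, 0, 0, -0.7, 0.03, 0], [0, 0, 0, 0, -0.97, 0.01, 0], [0, 0, 0, 0, -1.22, -0.05, 0], [0, 0, 0, 0, -1.38, -0.1, 0], [0, 0, 0, 0, -1.54, -0.15, 0], [0, 0, 0, 0, -1.68, -0.19, 0], [0, 0, 0, 0, -1.82, -0.22, 0], [0, 0, 0, 0, -1.82, -0.22, 0]]
  ]
}}

```text
clock: 26.95
tcp_pos: [0.5946, 0.3187, 0.1326]
tcp_rot: [-3.141, -0.0, 1.461]
contact_force: [0.6, 0.3, 0.1]
finger_gap: 0.001
grasp_force: 0.1
```

>>> {"op": "move_arm", "data": {
  "deltas": [
    [[0, 0, 0, 0, -0.1, 0.02, 0], [0, 0, 0, 0, -0.1, 0.02, 0]]
  ]
}}

```text
clock: 27.15
tcp_pos: [0.592, 0.3188, 0.1318]
tcp_rot: [-3.141, 0.0, 1.461]
contact_force: [0.6, -0.2, 0.3]
finger_gap: -0.005
grasp_force: 0.3
```

>>> {"op": "move_arm", "data": {
  "deltas": [
    [[0, 0, 0, 0, -0.1, 0.03, 0], [0, 0, 0, 0, -0.1, 0.03, 0]]
  ]
}}

```text
clock: 27.35
tcp_pos: [0.5895, 0.3191, 0.1312]
tcp_rot: [3.141, -0.0, 1.461]
contact_force: [0.8, -0.4, 1.4]
finger_gap: -0.003
grasp_force: 0.8
```

```bash
python3 -c "
from h import *
look(55,1)"
```

```text
t 27.4 box xy [48.2 57.2] h 36.17 F [1.6 0.5 0.5] tau [-0.1  -0.33 -0.01]
..........................................................###########...................................................
..........................................................##############................................................
..........................................................################..............................................
..........................................................###################...........................................
...................................................############################.........................................
..................................................#################################.....................................
............................................######################################......................................
.............................#.###################################################......................................
.......................########.####.#......######################################......................................
.......................##########.#.##......##...#################################......................................
.......................###########...#......#.#.##.###############################......................................
...........................#.###.#.#.#.......#.#..##.##.........#################.......................................
...........................##...#.####......####.#..###............##############.......................................
...........................####.######......##...#.#..#.............#############.......................................
0 [66, 14, 11, 14]
0.1 [71, 14, 16, 17]
0.2 [75, 14, 21, 19]
0.3 [80, 13, 27, 21]
0.4 [84, 13, 34, 22]
0.5 [88, 12, 41, 24]
0.6 [92, 11, 49, 25]
```

>>> {"op": "move_arm", "data": {
  "deltas": [
    [[0, 0, 0, 0, -0.09, 0.03, 0], [0, 0, 0, 0, -0.09, 0.03, 0]]
  ]
}}

```text
clock: 27.6
tcp_pos: [0.5875, 0.3194, 0.1308]
tcp_rot: [3.139, -0.001, 1.46]
contact_force: [4.2, -1.3, 3.0]
finger_gap: -0.002
grasp_force: 2.1
```

>>> {"op": "move_arm", "data": {
  "deltas": [
    [[0, 0, 0, 0, -0.08, 0.04, 0], [0, 0, 0, 0, -0.08, 0.04, 0]]
  ]
}}

```text
clock: 27.8
tcp_pos: [0.5864, 0.3195, 0.1304]
tcp_rot: [3.137, -0.002, 1.46]
contact_force: [5.4, -1.1, 5.6]
finger_gap: 0.0
grasp_force: 3.7
```

>>> {"op": "move_arm", "data": {
  "deltas": [
    [[0, 0, 0, 0, -0.06, 0.04, 0], [0, 0, 0, 0, -0.06, 0.04, 0]]
  ]
}}

```text
clock: 28.0
tcp_pos: [0.5845, 0.3198, 0.1293]
tcp_rot: [3.137, -0.002, 1.46]
contact_force: [3.8, -0.4, 8.1]
finger_gap: 0.001
grasp_force: 4.0
```

```bash
python3 -c "
from h import *
look(55,1)"
```

```text
t 28.05 box xy [42.7 57.4] h 34.25 F [ 3.5 -1.1  7.9] tau [-0.2  -0.68 -0.02]
.........................................................###########....................................................
.........................................................#############..................................................
........................................................################................................................
..................................................#......#################..............................................
...............................................#######..#########.###########...........................................
..............................................################################..........................................
................................##############################################..........................................
..................###########......###########################################..........................................
..................##....#..##......#.#.####.##################################..........................................
..................##.......#........####.....#################################..........................................
.................##...###.###......#...#....#################################...........................................
.....................#.#..#........#..#...#.##...........####################...........................................
.....#............#.#.###..##.......#.####...#.............##################...........................................
....................###....#.......###.##..###.............##################...........................................
0 [66, 14, 10, 14]
0.1 [71, 14, 15, 16]
0.2 [75, 13, 21, 19]
0.3 [80, 13, 28, 21]
0.4 [84, 12, 34, 22]
0.5 [88, 11, 42, 24]
0.6 [92, 10, 50, 25]
```

>>> {"op": "move_arm", "data": {
  "deltas": [
    [[0, 0, 0, 0, -0.05, 0.045, 0], [0, 0, 0, 0, -0.05, 0.045, 0]]
  ]
}}

```text
clock: 28.25
tcp_pos: [0.5808, 0.3203, 0.1268]
tcp_rot: [-3.142, -0.001, 1.461]
contact_force: [0.3, -0.2, 2.0]
finger_gap: -0.004
grasp_force: 1.5
```

>>> {"op": "move_arm", "data": {
  "deltas": [
    [[0, 0, 0, 0, -0.05, 0.045, 0], [0, 0, 0, 0, -0.05, 0.045, 0]]
  ]
}}

```text
clock: 28.45
tcp_pos: [0.5778, 0.3204, 0.124]
tcp_rot: [-3.139, 0.001, 1.461]
contact_force: [-0.2, 0.3, 0.6]
finger_gap: -0.003
grasp_force: 0.0
```

>>> {"op": "move_arm", "data": {
  "deltas": [
    [[0, 0, 0, 0, -0.05, 0.045, 0], [0, 0, 0, 0, -0.05, 0.045, 0]]
  ]
}}

```text
clock: 28.65
tcp_pos: [0.5773, 0.3205, 0.1233]
tcp_rot: [-3.141, 0.0, 1.461]
contact_force: [-1.1, -0.2, 0.4]
finger_gap: -0.001
grasp_force: 0.4
```

```bash
python3 -c "
from h import *
look(55,1)"
```

```text
t 28.7 box xy [36.  57.2] h 28.3 F [-0.1 -0.4  0.4] tau [-0.02 -0.01 -0.02]
.........................................................#######........................................................
.........................................................########.......................................................
........................................................##########......................................................
....................................########........#...##########......................................................
.................................#..########............###########.....................................................
...#################################################################....................................................
...###########......###.############################################....................................................
...###.#...###......#.#.###########################################.....................................................
...##.#..#####.......##.#.#########################################.....................................................
...##.########.......#####.####..........##########################.....................................................
...######.###.........#..#.#.##.............#######################.....................................................
...#..#######.......#.#...##.##.............######################......................................................
...#####.#..##......########.##.............######################......................................................
..####.####.#.......#..##.#..###.............#####################......................................................
0 [65, 13, 8, 14]
0.1 [70, 13, 14, 16]
0.2 [75, 13, 20, 19]
0.3 [80, 12, 27, 21]
0.4 [84, 11, 34, 22]
0.5 [88, 10, 42, 24]
0.6 [91, 9, 50, 25]
```

>>> {"op": "move_arm", "data": {
  "deltas": [
    [[0, 0, 0, 0, 0, -0.8, 0], [0, 0, 0, 0, 0, -2, 0], [0, 0, 0, -0.3, -0.2, -3.5, 0], [0, 0, 0, -1.6, -0.6, -4.7, 0], [0, 0, 0, -3, -1, -5.2, 0], [0, 0, 0, -4.3, -1.2, -5.4, 0], [0, 0, 0, -4.8, -1.2, -5.4, 0], [0, 0, 0, -4.8, -1.2, -5.4, 0], [0, 0, 0, -4.8, -1.2, -5.4, 0]]
  ]
}}

```text
clock: 29.6
tcp_pos: [0.5262, 0.1825, 0.2853]
tcp_rot: [-3.141, -0.0, 1.462]
contact_force: [0.2, 1.0, -0.4]
finger_gap: 0.0
grasp_force: 0.0
```

Run:
```python
from h import *
i=vision.camera_info('wrist');b=vision.read_camera('wrist')[...,::-1].copy();st()
cv2.imwrite('pics/w9.png',cv2.resize(b[20:230,140:370],None,fx=2.8,fy=2.8,interpolation=cv2.INTER_CUBIC))
P=lambda X,yy,z:np.append(B+R.from_euler('z',YB).apply([X/1000,yy/1000,0])[:2],z/1000)
for s in(-1,1):
  for y in(55,-55):
    for th in(-.15,0,.1,.2):
      u=-28*np.sin(th);h=28*np.cos(th);print(s,y,th,'corner px crop',np.round((np.array(proj('wrist',P(s*(63-u),y,70+h),i))-[140,20])*2.8))
```

```text
t 29.65 box xy [  0.6 -85. ] h 190.12 F [-0.   0.3 -0.5] tau [-0.01  0.01 -0.03]
-1 55 -0.15 corner px crop [148.  43.]
-1 55 0 corner px crop [136.  44.]
-1 55 0.1 corner px crop [129.  45.]
-1 55 0.2 corner px crop [122.  45.]
-1 -55 -0.15 corner px crop [152. 336.]
-1 -55 0 corner px crop [141. 336.]
-1 -55 0.1 corner px crop [134. 336.]
-1 -55 0.2 corner px crop [127. 336.]
1 55 -0.15 corner px crop [472.  44.]
1 55 0 corner px crop [484.  45.]
1 55 0.1 corner px crop [491.  45.]
1 55 0.2 corner px crop [498.  46.]
1 -55 -0.15 corner px crop [466. 337.]
1 -55 0 corner px crop [477. 337.]
1 -55 0.1 corner px crop [484. 337.]
1 -55 0.2 corner px crop [491. 337.]
```

View pics/w9.png

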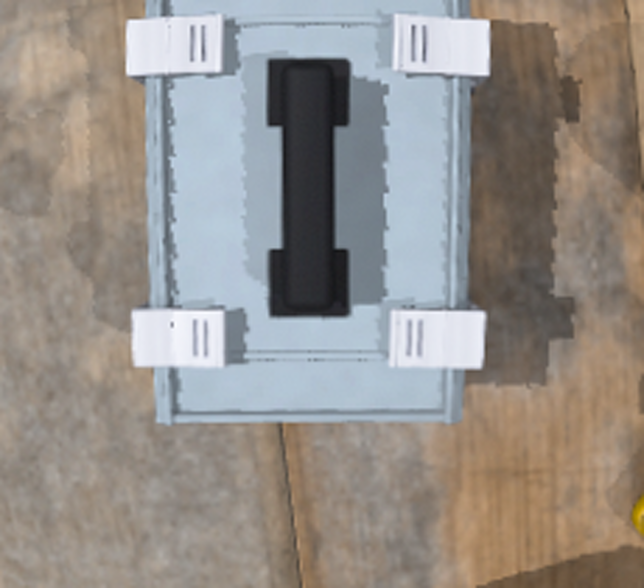

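The picture shows all four clips lying flat over the rim, tabs at (175,45), (441,45), (190,337) and (437,337). Their outer edges are 181 px (upper pair) and 178 px (lower pair) from the lid's centre line on both sides, so all four are equally home. The arm is clear, so I'm handing in.

```bash
python3 -c "
from station import order
print(order.sign_off())"
```

```text
the job is handed in; nothing more can be done
None
```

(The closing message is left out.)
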